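# Fill the cold bath and fit its rack plate

## Robot

A 6-joint arm with a two-finger parallel gripper is mounted at the origin on the work surface. World frame = base frame: x ahead of the robot, y to its left, z up, the work surface at z = 0. Lengths are in m, angles in degrees, forces in N, time in s.
With the tool pointing down it reaches from about 0.325 to 0.775 m from the base axis. Payload 5.5 kg.
Tool frame: the origin (TCP) lies at the very end of the fingers, on their centre line; the grasp point (between the pads) lies 19 mm behind it; y points along the fingers, z is the direction in which the jaws open and shut, and the axes are right-handed (so a half turn about y gives the same grasp; the last joint's range is limited). The gripper opens to 85 mm and grips with 20 to 120 N. Pads are 22 mm wide; open, the fingers measure 114 mm over their backs; the gripper's body (76 mm by 85 mm) begins 54 mm behind the grasp point. The pads swing forward as they close: fully open they stand 13 mm farther back than shut.
Start: joints at [-70.686, 5.22, 70.514, -0, 104.267, -3.249], TCP at [0.23, -0.554, 0.231] pointing down, gripper open.
Joint ranges: [-164.24, 164.24], [-49.07, 125.15], [9.68, 141.18], [-86.29, 266.29], [3.28, 154.24], [-151.56, 151.56]. Speed limits (degrees/s): [147.25, 147.25, 172.46, 180, 180, 180].

## Interface

Orientations are given as [roll, pitch, yaw] about the fixed x, y, z axes, in that order (R = Rz(yaw) Ry(pitch) Rx(roll)).
In Python, from bench import arm gives the robot as it stands.
- The arm moves only by the shell command python3 -m pendant 'ROWS' [FORCE]. ROWS is JSON, a list of rows, each a list of 3 entries, a list of its own where there are three numbers: the shift along the tool's x, y, z in m, then the turn, a rotation vector about the tool's x, y, z in degrees, then the opening, from 0 (shut) to 1 (fully open). In form: [[[dx, dy, dz], [ax, ay, az], gripper], ...]. A call has exactly 5 rows; each row is the pose to reach, as a shift and turn from the pose commanded when the call began, along the tool's axes at that moment; what a row does not reach only later rows make up. A row lasts 1/8 s, in which the tool goes at most 62.5 mm and 10.7 degrees, less where a joint would pass 70% of its speed; a pose out of reach is approached as far as the arm can. A call with a gripper value outside its range is refused whole. The fingers move at their own pace and stop on an object; FORCE is the grip in N (left out, the last holds). Time passes only in rows, so rows that repeat a pose let the fingers close, or fill a call up. It gives the time, the measured TCP pose, the force and the opening at its end, in the units of the state.
- arm.observe(): the state, without advancing time (a new reading comes with each control period).
- arm.capture(name): name is "scene" or "top"; returns a dict with "img" (480x640x3 uint8, red, green, blue), "depth" (480x640 float32, m along the optical axis (not along the pixel's ray), 0 where there is no reading), "mtx" (3x3 intrinsics, pixels), "origin" and "rotation" of the camera in the world. Camera axes: x right, y up, looking along -z (the intrinsics and any distortion apply to the point x, -y, -z); pixel columns grow to the right and rows downward; lengths in m; the calibration is good to about 2 mm. A picture is of the moment at which its call begins.
- arm.sign_off(): hands the job in, once; it reports no verdict.
The state is a dict: "time_s": time; "joint_positions": joint angles; "qd": joint speeds; "joint_efforts": joint torques, N m; "position": TCP position; "eef_rot": TCP orientation; "force": force on the tool from outside, world axes, zero at the start; "torque": the same for the moment, N m; "grip_width": finger opening in m.
Only numpy, scipy, OpenCV 4.12 (cv2) and the standard library are available. Lean on these libraries where they do the work, as an engineer would, in place of code of your own. Each camera call takes 0.05 s, during which the arm holds its last target. There are 200 camera calls.

## Task

Snap the scoop out of its clip and use it to move every cooling piece from the grey tub into the white cold bath; the pieces in the tub must be scooped, never touched with the fingers (one spilled outside the tub may be picked up by hand). Then snap the scoop back into its clip, standing upright on the bench, and lower the rack plate over the bath's two locating pins until it lies flush on the rim. Leave the other things on the bench where they are.

Things in the scene. Friction and masses are not known exactly. Their poses are not given: they have to be found in the camera images.
- scoop: Dipper scoop, 200 g: flat steel pan 60 long (x) by 100 wide (y), floor 2 thick, walls 2.5 thick, sides 34 (starting 12 behind the nose) and back 36 high; open at the top and at the nose, its -x end. Upright handle behind the back wall at x = 39, y = 0. Origin: centre of the pan's underside; z up along the handle. Starts clipped, standing on the bench. Pieces slide out at 35 degrees nose down.
- scoop_bar (a point): Point on the handle's axis that sits in the clip, at (39, 0, 62) in the scoop's frame. Here the handle is a bare round steel bar 16 in diameter (z = 12 to 82) with a collar 26 in diameter at z = 41 to 47. Above the bar is a black square grip 24 x 24 from z = 82 to 142, centred at (39, 0, 112).
- stand: Fixed white clip stand. Origin on the bench under the clip's axis; -x is the way the clip's mouth faces, z up. Behind the clip a column 50 wide, 76 high (x = 8 to 37), with a foot 110 wide, 10 high, x = 20 to 105. The scoop clipped home has its origin at (-39, 0, 0) in this frame, axes parallel.
- clip (a point): Axis of the sprung C-clip, (0, 0, 62) in the stand's frame. Two sprung steel jaws (z = 52 to 72) hold the 16 bar, mouth gap 11; the bar snaps out along -x of the stand, or in along +x from the front, with about 10 to 15 N. Collar below and wider grip above keep the bar from being drawn out upward: only about 5 mm of play.
- tub: Fixed grey trough, outside 264 (x) by 122 (y) by 60 high, walls and floor 6 thick, inside 252 by 110: only a little wider than the scoop's pan. Origin: centre of its underside; long axis x. At the start the pieces lie towards its -x end; the last 90 at its +x end are empty.
- bath: Fixed white cold bath, outside 190 (x) by 150 (y) by 90 high; opening 130 by 130 in the middle, inner floor 10 above the bench. Origin: centre of its underside. Two steel locating pins stand on the rim at (80, 45) and (-80, -45), 10 in diameter, 22 tall with a tapered tip.
- bath_rim (a point): Centre of the bath's opening at the height of the rim, at (0, 0, 90) in the bath's frame, same axes.
- plate: Aluminium rack plate, 280 to 460 g, 190 (x) by 150 (y) by 10 thick, lying loose on the bench. Origin: centre of its underside. Two round pin holes 14 in diameter at (80, 45) and (-80, -45), four square tube holes 25 wide. It fits turned by half a turn too. In the middle a black bar handle to grip: 70 long (x), 18 wide (y), z = 23 to 53, on a foot 20 by 12.
- piece0: A hard white plastic cooling piece, 18 g: a squat barrel 29 in diameter and 27 high with edges chamfered by 8. Origin at its centre. Lies in the tub at the start. None if absent.
- piece1: A hard white plastic cooling piece, 18 g: a squat barrel 29 in diameter and 27 high with edges chamfered by 8. Origin at its centre. Lies in the tub at the start. None if absent.
- piece2: A hard white plastic cooling piece, 18 g: a squat barrel 29 in diameter and 27 high with edges chamfered by 8. Origin at its centre. Lies in the tub at the start. None if absent.
- piece3: A hard white plastic cooling piece, 18 g: a squat barrel 29 in diameter and 27 high with edges chamfered by 8. Origin at its centre. Lies in the tub at the start. None if absent.
- piece4: A hard white plastic cooling piece, 18 g: a squat barrel 29 in diameter and 27 high with edges chamfered by 8. Origin at its centre. Lies in the tub at the start. None if absent.
- piece5: A hard white plastic cooling piece, 18 g: a squat barrel 29 in diameter and 27 high with edges chamfered by 8. Origin at its centre. Lies in the tub at the start. None if absent.
- piece6: A hard white plastic cooling piece, 18 g: a squat barrel 29 in diameter and 27 high with edges chamfered by 8. Origin at its centre. Lies in the tub at the start. None if absent.
- piece7: A hard white plastic cooling piece, 18 g: a squat barrel 29 in diameter and 27 high with edges chamfered by 8. Origin at its centre. Lies in the tub at the start. None if absent.
- piece8: A hard white plastic cooling piece, 18 g: a squat barrel 29 in diameter and 27 high with edges chamfered by 8. Origin at its centre. Lies in the tub at the start. None if absent.
- piece9: A hard white plastic cooling piece, 18 g: a squat barrel 29 in diameter and 27 high with edges chamfered by 8. Origin at its centre. Lies in the tub at the start. None if absent.
- jar: Bystander, to be left alone: sample jar 60 in diameter, 75 high. Origin: centre of its underside.
- beaker: Bystander, to be left alone: glass beaker 72 in diameter, 90 high. Origin: centre of its underside.
- wash: Bystander, to be left alone: white wash bottle 68 in diameter, 130 high. Origin: centre of its underside.
- sample: Bystander, to be left alone: sample bottle 60 in diameter, 120 high. Origin: centre of its underside.
- meter: Bystander, to be left alone: black hand-held meter 160 x 60 x 30. Origin: centre of its underside.

How it is judged:
By the outcome, as a careful person would: the job done as asked, in the order asked, and still so for the second after the job is handed in, with the robot touching nothing.
Of piece0, piece1, piece2, piece3, piece4, piece5, piece6, piece7, piece8, piece9 only 8 to 10 are there at a start; the rules pass over those that are not, and their reading is None.
At some moment in a run one of plate may be knocked a few centimetres aside while the robot is not near it.
Once in a run the grip may slacken for a moment while it holds something.
It also fails if it takes over 210 s, if anything falls off the work surface, if the arm or the gripper's body presses on something with over 40 N, if the wrist force passes 120 N, or if a joint passes its speed limit or range.

## Working session

There is one attempt and no reset: what is moved stays moved. The work goes in short steps, Python scripts to look and compute and a shell command to move; the robot and the scene stay as the last step left them, time stands still between calls to the robot, and variables do not carry over. Pictures are saved under pics/ and viewed, about 12 in all and at most 16, crops included, and the job is handed in when it is done.

```bash
ls; mkdir -p pics; python3 - <<'E'
from bench import arm
import cv2,numpy as np
s=arm.observe(); print(s)
for n in("scene","top"):
    c=arm.capture(n); np.savez(f"pics/{n}0.npz",**c); cv2.imwrite(f"pics/{n}0.png",c["img"][:,:,::-1]); print(n,c["mtx"],c["origin"],c["rotation"],[k for k in c])
E
```

```text
pics
{'time_s': 0.0, 'joint_positions': array([-7.06861193e+01,  5.26405179e+00,  7.05809528e+01,  1.88845259e-03,
        1.04266915e+02, -3.24649637e+00]), 'qd': array([-0.10057051,  0.000741  , -0.01291272, -0.09185204,  0.04415978,
        0.0150334 ]), 'joint_efforts': array([-3.69207512e-03, -4.58733058e+01, -4.18029392e+01, -2.52826221e-04,
        1.15250156e-02, -6.52908238e-05]), 'position': array([ 0.23013187, -0.55381169,  0.23015014]), 'eef_rot': array([-9.01116363e+01,  8.16637285e-03, -1.57439167e+02]), 'force': array([-0.12175562, -0.92759785,  0.31507242]), 'torque': array([0.04803646, 0.01916045, 0.02436416]), 'grip_width': 0.08519622530919832}
scene [[573.82393634   0.         311.68512817]
 [  0.         573.82393634 242.40397453]
 [  0.           0.           1.        ]] [1.37103259 0.573681   0.82225377] [ 52.79875652   1.01139327 120.63448122] ['img', 'depth', 'mtx', 'origin', 'rotation']
top [[623.49685758   0.         319.68624836]
 [  0.         623.49685758 246.26662605]
 [  0.           0.           1.        ]] [0.40737748 0.07111461 1.44284269] [  5.20994741  -0.699157   -89.14722864] ['img', 'depth', 'mtx', 'origin', 'rotation']
```

View pics/top0.png

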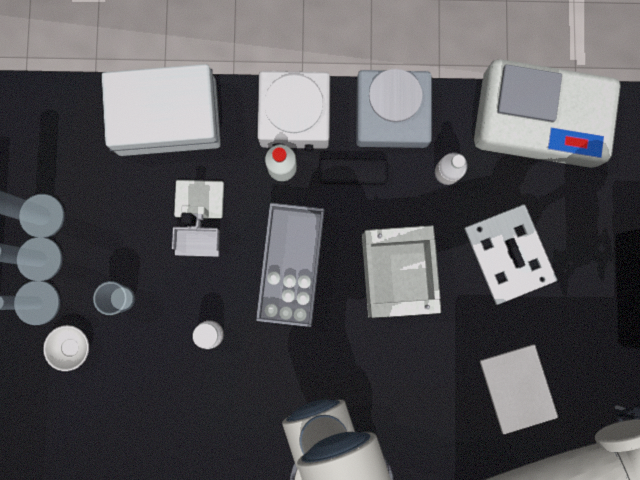

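View pics/scene0.png

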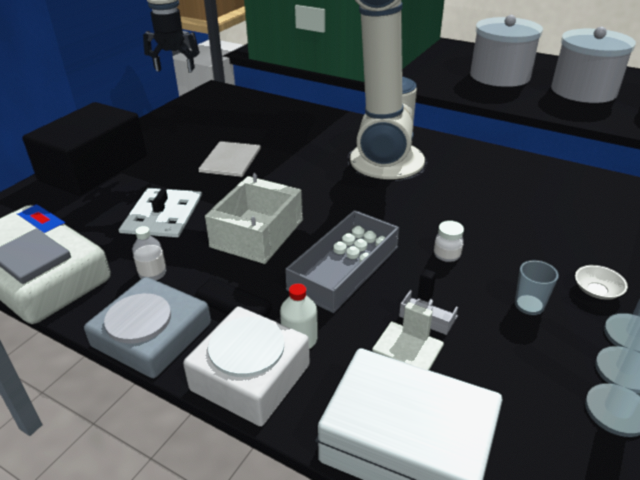

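The top view shows the stand at px (199,200) with the scoop below it at (197,240), the tub at (290,265), the bath at (400,272) and the plate at (511,253). The +x axis points up in the image. About 9 pieces lie at the tub's near end.

```bash
cat > h.py <<'E'
from bench import arm
import numpy as np, cv2
from scipy.spatial.transform import Rotation as R
def cam(c):
    return R.from_euler('xyz',c["rotation"],degrees=True).as_matrix(), np.array(c["origin"])
def cloud(c):
    M,o=cam(c); K=c["mtx"]; d=c["depth"]; v,u=np.mgrid[:480,:640]
    p=np.stack([(u-K[0,2])/K[0,0]*d,-(v-K[1,2])/K[1,1]*d,-d],-1)
    P=p@M.T+o; P[d==0]=np.nan; return P
def ray(c,uv,z):
    M,o=cam(c);K=c["mtx"];uv=np.atleast_2d(uv).astype(float)
    r=np.c_[(uv[:,0]-K[0,2])/K[0,0],-(uv[:,1]-K[1,2])/K[1,1],-np.ones(len(uv))]@M.T
    return o+r*((z-o[2])/r[:,2])[:,None]
def rect(xy):
    (cx,cy),(w,h),a=cv2.minAreaRect((xy*1000).astype(np.float32))
    b=cv2.boxPoints(((cx,cy),(w,h),a)); return np.array([cx,cy]),(w,h),a,b
def tool():
    s=arm.observe(); return np.array(s["position"]),R.from_euler('xyz',s["eef_rot"],degrees=True),s
def delta(pos,rot):
    "shift (mm... m) and rotvec in present tool axes"
    p,r,s=tool(); return np.round(r.inv().apply(np.array(pos)-p),4), np.round((r.inv()*rot).as_rotvec(degrees=True),2)
E
python3 - <<'E'
from h import *
c=dict(np.load("pics/top0.npz")); P=cloud(c); Z=P[...,2]
print("bench",np.nanmedian(Z[380:400,100:160]))
def box(n,u0,u1,v0,v1,z0,z1):
    m=np.zeros(Z.shape,bool); m[v0:v1,u0:u1]=True; m&=(Z>z0)&(Z<z1)
    q=P[m]; k=rect(q[:,:2]); print(n,len(q),"z",np.round(np.median(q[:,2])*1000,1),"c",np.round(k[0],1),"size",np.round(k[1],1),"ang",round(k[2],2)); print(np.round(k[3],1).tolist()); return q
box("tub",245,335,195,335,.053,.068)
box("bath",350,450,215,330,.083,.096)
box("plate",455,565,195,310,.006,.016)
box("column",165,235,170,225,.07,.082)
box("foot",165,235,170,225,.005,.018)
box("grip",165,235,170,270,.12,.16)
box("pan",165,235,215,270,.025,.046)
box("handle",490,540,225,275,.04,.065)
E
python3 - <<'E'
import cv2;i=cv2.imread("pics/top0.png")[165:345,150:460];cv2.imwrite("pics/z0.png",cv2.resize(i,None,fx=2.5,fy=2.5,interpolation=2))
E
```

```text
bench 1.2390939571060855e-05
tub 920 z 59.6 c [492.9 122.1] size [122.1 263.8] ang 84.6
[[355.79998779296875, 73.69999694824219], [618.4000244140625, 48.900001525878906], [629.9000244140625, 170.5], [367.29998779296875, 195.3000030517578]]
bath 2399 z 89.8 c [ 479.7 -123.9] size [190.4 151.5] ang 4.84
[[378.3999938964844, -56.5], [391.20001220703125, -207.5], [580.9000244140625, -191.39999389648438], [568.0999755859375, -40.400001525878906]]
plate 4165 z 10.0 c [ 533.1 -385.9] size [255.2 270.2] ang 89.55
[[397.0, -512.4000244140625], [667.2000122070312, -514.5], [669.0999755859375, -259.3999938964844], [399.0, -257.29998779296875]]
column 205 z 74.8 c [607.3 336.7] size [50.3 39.2] ang 52.38
[[576.4000244140625, 328.70001220703125], [607.5, 304.79998779296875], [638.2000122070312, 344.6000061035156], [607.0999755859375, 368.6000061035156]]
foot 1394 z 9.9 c [649.8 336.4] size [126.9 159.9] ang 1.29
[[584.5999755859375, 414.8999938964844], [588.0999755859375, 255.0], [715.0, 257.8999938964844], [711.4000244140625, 417.70001220703125]]
grip 147 z 140.2 c [581.8 339.5] size [23.7 23.7] ang 87.94
[[569.5999755859375, 328.1000061035156], [593.2000122070312, 327.20001220703125], [594.0999755859375, 350.8999938964844], [570.4000244140625, 351.70001220703125]]
pan 143 z 33.9 c [565.2 339.7] size [101.3  79.5] ang 88.72
[[524.2999877929688, 290.0], [603.7999877929688, 288.20001220703125], [606.0999755859375, 389.5], [526.5999755859375, 391.20001220703125]]
handle 283 z 51.5 c [ 527.  -384.8] size [69.7 20.3] ang 23.13
[[491.0, -389.20001220703125], [499.0, -407.8999938964844], [563.0999755859375, -380.5], [555.0999755859375, -361.79998779296875]]
```

View pics/z0.png

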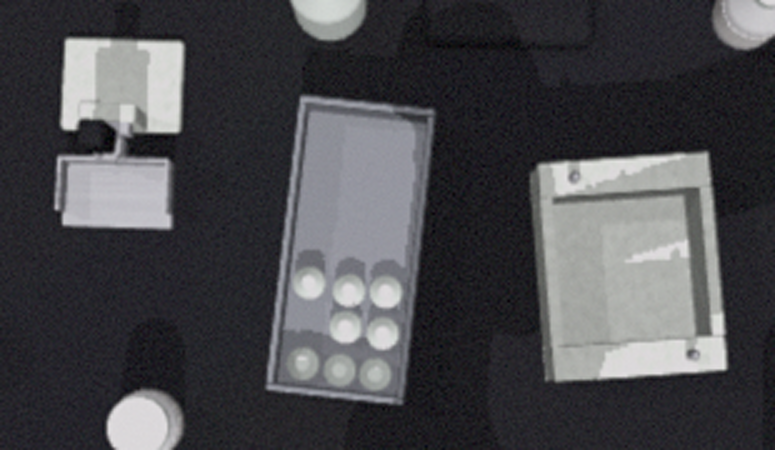

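The crop shows eight pieces in rows of 3, 2 and 3. The tub, bath, scoop and plate are all located, so the next step is the first approach.

```bash
cat >> h.py <<'E'
def down(yaw): return R.from_euler('z',yaw-90,degrees=True)*R.from_euler('x',-90,degrees=True) # tool z along frame x
TUB=(np.array([.4929,.1221,0]),-5.4); BATH=(np.array([.4797,-.1239,0]),4.84); STAND=(np.array([.5818,.3395,0]),-1.3)
GZ=.093
def scoop(frame,x,y,z,nose=0):
    "tool pose for scoop origin at x,y,z in frame, nose-down angle"
    o,yaw=frame; f=R.from_euler('z',yaw,degrees=True); r=f*R.from_euler('y',-nose,degrees=True)
    return o+f.apply([x,y,z])+r.apply([.039,0,GZ]), r*R.from_euler('z',-90,degrees=True)*R.from_euler('x',-90,degrees=True)
def go(frame,x,y,z,nose=0):
    d,t=delta(*scoop(frame,x,y,z,nose)); print("d",d.tolist(),"t",t.tolist())
def st():
    p,r,s=tool(); print(round(s["time_s"],2),np.round(p,4),np.round(s["eef_rot"],2),"F",np.round(s["force"],1),"w",round(s["grip_width"],4),"q",np.round(s["joint_positions"],0))
E
python3 -c "
from h import *
st();go(STAND,-.039,0,.15)"
```

```text
0.1 [ 0.2301 -0.5538  0.2302] [-9.0100e+01  1.0000e-02 -1.5744e+02] F [-0.6 -0.3 -0. ] w 0.0854 q [-71.   5.  71.   0. 104.  -3.]
d [-0.6675, -0.0114, -0.69] t [0.09, -66.14, -0.07]
```

```bash

python3 -m pendant '[[[-0.033,-0.005,-0.034],[0,0,0],1],[[-0.067,-0.01,-0.069],[0,0,0],1],[[-0.1,-0.011,-0.103],[0,0,0],1],[[-0.133,-0.011,-0.138],[0,0,0],1],[[-0.167,-0.011,-0.172],[0,0,0],1]]' 80
python3 -m pendant '[[[-0.033,0,-0.034],[0,0,0],1],[[-0.067,0,-0.069],[0,0,0],1],[[-0.1,0,-0.103],[0,0,0],1],[[-0.133,0,-0.138],[0,0,0],1],[[-0.167,0,-0.172],[0,0,0],1]]'
python3 -m pendant '[[[-0.033,0,-0.034],[0,0,0],1],[[-0.067,0,-0.069],[0,0,0],1],[[-0.1,0,-0.103],[0,0,0],1],[[-0.133,0,-0.138],[0,0,0],1],[[-0.167,0,-0.172],[0,0,0],1]]'
python3 -m pendant '[[[-0.033,0,-0.034],[0,-9,0],1],[[-0.067,0,-0.069],[0,-18,0],1],[[-0.1,0,-0.103],[0,-27,0],1],[[-0.133,0,-0.138],[0,-36,0],1],[[-0.167,0,-0.172],[0,-45,0],1]]'
python3 -m pendant '[[[0,0,0],[0,-7,0],1],[[0,0,0],[0,-14,0],1],[[0,0,0],[0,-21.2,0],1],[[0,0,0],[0,-21.2,0],1],[[0,0,0],[0,-21.2,0],1]]'
python3 -c "
from h import *
st();go(STAND,-.039,0,.15);go(STAND,-.039,0,0)"
```

```text
time_s: 0.72
position: [0.3187, -0.3296, 0.2419]
eef_rot: [-90.0, 0.0, -157.5]
force: [1.6, 0.7, -0.5]
grip_width: 0.0855
time_s: 1.35
position: [0.4068, -0.1067, 0.242]
eef_rot: [-90.0, -0.0, -157.4]
force: [0.4, -1.4, 0.0]
grip_width: 0.0857
time_s: 1.98
position: [0.4951, 0.1163, 0.2419]
eef_rot: [-90.0, -0.0, -157.4]
force: [0.9, -0.4, 0.3]
grip_width: 0.0853
time_s: 2.6
position: [0.5834, 0.3391, 0.2416]
eef_rot: [-90.0, -0.0, -112.1]
force: [-0.1, -1.1, 1.2]
grip_width: 0.0853
time_s: 3.22
position: [0.5831, 0.3375, 0.2419]
eef_rot: [-90.0, -0.0, -91.4]
force: [0.2, 0.3, 0.1]
grip_width: 0.0853
3.23 [0.5831 0.3375 0.2419] [-9.003e+01 -2.000e-02 -9.138e+01] F [0.2 0.3 0.1] w 0.0853 q [ 27.  17.  56.   0. 107.  29.]
d [-0.002, -0.0011, -0.0013] t [0.03, -0.08, 0.02]
d [-0.002, 0.1489, -0.0012] t [0.03, -0.08, 0.02]
```

```bash

python3 -m pendant '[[[-0.001,0.03,-0.001],[0,0,0],1],[[-0.002,0.06,-0.001],[0,0,0],1],[[-0.002,0.1,-0.001],[0,0,0],1],[[-0.002,0.13,-0.001],[0,0,0],1],[[-0.002,0.148,-0.001],[0,0,0],1]]' 80
python3 -m pendant '[[[0,0,0],[0,0,0],0.6],[[0,0,0],[0,0,0],0.4],[[0,0,0],[0,0,0],0],[[0,0,0],[0,0,0],0],[[0,0,0],[0,0,0],0]]' 80
python3 -m pendant '[[[0,0,0],[0,0,0],0],[[0,0,0],[0,0,0],0],[[0,0,0],[0,0,0],0],[[0,0,0],[0,0,0],0],[[0,0,0],[0,0,0],0]]'

```

```text
time_s: 3.85
position: [0.5814, 0.3392, 0.092]
eef_rot: [-90.1, -0.1, -91.3]
force: [-0.6, 0.8, 0.3]
grip_width: 0.0855
time_s: 4.47
position: [0.5831, 0.34, 0.0963]
eef_rot: [-89.8, 0.1, -91.2]
force: [2.2, 0.9, 5.3]
grip_width: 0.0232
time_s: 5.1
position: [0.5831, 0.34, 0.0963]
eef_rot: [-89.8, 0.1, -91.2]
force: [1.8, 0.5, 5.0]
grip_width: 0.023
```

```bash

python3 -m pendant '[[[0,-0.005,-0.003],[0,0,0],0],[[0,-0.006,-0.008],[0,0,0],0],[[0,-0.006,-0.014],[0,0,0],0],[[0,-0.006,-0.02],[0,0,0],0],[[0,-0.006,-0.026],[0,0,0],0]]' 110
python3 -m pendant '[[[0,0,-0.006],[0,0,0],0],[[0,0,-0.012],[0,0,0],0],[[0,0,-0.02],[0,0,0],0],[[0,0,-0.026],[0,0,0],0],[[0,0,-0.03],[0,0,0],0]]'

```

```text
time_s: 5.72
position: [0.5552, 0.34, 0.0996]
eef_rot: [-90.1, -0.0, -91.2]
force: [-0.7, -0.4, -3.0]
grip_width: 0.0231
time_s: 6.35
position: [0.5258, 0.3409, 0.1004]
eef_rot: [-90.0, 0.0, -91.2]
force: [0.4, 0.3, -0.5]
grip_width: 0.023
```

```bash

python3 -m pendant '[[[0,-0.03,0],[0,0,0],0],[[0,-0.06,0],[0,0,0],0],[[0,-0.09,0],[0,0,0],0],[[0,-0.12,0],[0,0,0],0],[[0,-0.12,0],[0,0,0],0]]'
sed -i 's/^GZ=.*/GZ=.0963/' h.py
python3 -c "
from h import *
st()
c=arm.capture('top');P=cloud(c);Z=P[...,2]
m=np.zeros(Z.shape,bool);m[180:300,120:240]=1
for a,b in((.12,.175),(.145,.175)):
    q=P[m&(Z>a)&(Z<b)]
    print(len(q),rect(q[:,:2])[0:3],np.round(rect(q[:,:2])[3]),np.median(q[:,2]))
c=arm.capture('scene');cv2.imwrite('pics/s1.png',cv2.resize(c['img'][200:400,280:580,::-1],None,fx=2.5,fy=2.5))
go(TUB,.068,0,.15)"
```

```text
time_s: 6.98
position: [0.5271, 0.3414, 0.2238]
eef_rot: [-89.7, 0.2, -91.2]
force: [0.0, 0.7, -2.2]
grip_width: 0.0224
6.97 [0.5271 0.3414 0.2238] [-89.69   0.19 -91.24] F [ 0.   0.7 -2.2] w 0.0224 q [ 30.   9.  67.   0. 103.  31.]
588 (array([487.13027954, 341.86462402]), (58.689327239990234, 101.75231170654297), 0.9302552342414856) [[457. 392.]
 [459. 291.]
 [517. 291.]
 [516. 393.]] 0.1298003708530614
76 (array([504.38879395, 338.54220581]), (101.70313262939453, 41.61001205444336), 79.45655822753906) [[475. 292.]
 [516. 285.]
 [534. 385.]
 [493. 392.]] 0.15959854623578085
d [0.2271, -0.0269, 0.0783] t [0.03, 4.16, 0.02]
```

View pics/s1.png

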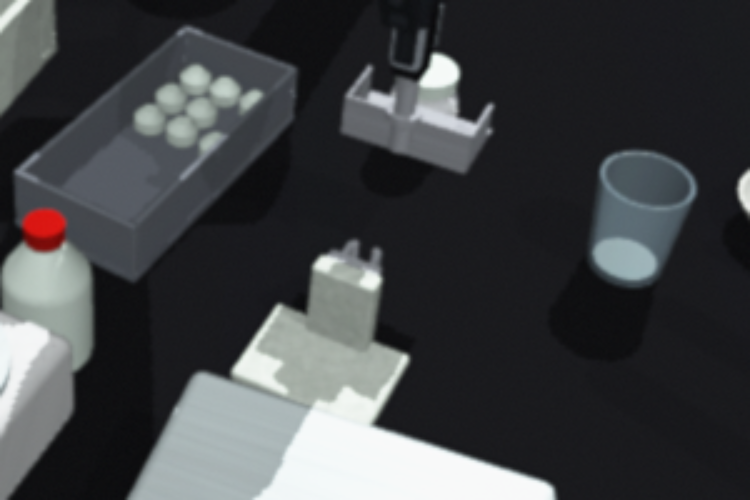

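The scoop is out of the clip and held upright. Next I move it over the tub's +x end.

```bash

python3 -m pendant '[[[0.04,-0.027,0.015],[0,1,0],0],[[0.09,-0.027,0.03],[0,2,0],0],[[0.14,-0.027,0.047],[0,3,0],0],[[0.19,-0.027,0.065],[0,4.2,0],0],[[0.227,-0.027,0.078],[0,4.2,0],0]]'
python3 -m pendant '[[[0,0,0],[0,0,0],0],[[0,0,0],[0,0,0],0],[[0,0,0],[0,0,0],0],[[0,0,0],[0,0,0],0],[[0,0,0],[0,0,0],0]]'
python3 -c "
from h import *
st()
c=arm.capture('top');P=cloud(c);Z=P[...,2]
o,y=TUB
q=R.from_euler('z',-y,degrees=True).apply((P-o).reshape(-1,3)).reshape(P.shape)
m=(abs(q[...,0])<.2)&(abs(q[...,1])<.1)&(Z>.14)&(Z<.192)&(q[...,0]<.102)
print(rect(q[m][:,:2]),np.median(q[m][:,2]))
go(TUB,.068,0,.0075)"
```

```text
time_s: 7.7
position: [0.5991, 0.1098, 0.2444]
eef_rot: [-90.2, -0.1, -95.5]
force: [0.1, 0.4, -1.4]
grip_width: 0.0229
time_s: 8.32
position: [0.5991, 0.1128, 0.2474]
eef_rot: [-90.0, 0.0, -95.4]
force: [-0.1, -0.0, -1.5]
grip_width: 0.0232
8.32 [0.5991 0.1128 0.2474] [-89.99   0.   -95.38] F [-0.1 -0.  -1.5] w 0.0232 q [  7.   7.  67.   0. 106.  13.]
(array([67.45617676,  0.72587967]), (60.45989227294922, 100.43839263916016), 0.39329397678375244, array([[ 36.882225,  50.73639 ],
       [ 37.571663, -49.69964 ],
       [ 98.03013 , -49.28463 ],
       [ 97.34069 ,  51.151398]], dtype=float32)) 0.1535607819409417
d [0.0007, 0.1436, 0.0003] t [-0.01, 0.01, -0.0]
```

```bash

python3 -m pendant '[[[0.001,0.03,0],[0,0.2,0],0],[[0.001,0.06,0],[0,0.2,0],0],[[0.001,0.09,0],[0,0.2,0],0],[[0.001,0.12,0],[0,0.2,0],0],[[0.001,0.143,0],[0,0.2,0],0]]'
python3 -m pendant '[[[0,0.001,0],[0,0,0],0],[[0,0.001,-0.006],[0,0,0],0],[[0,0.001,-0.012],[0,0,0],0],[[0,0.001,-0.02],[0,0,0],0],[[0,0.001,-0.03],[0,0,0],0]]'
python3 -m pendant '[[[0,0,-0.01],[0,0,0],0],[[0,0,-0.02],[0,0,0],0],[[0,0,-0.03],[0,0,0],0],[[0,0,-0.04],[0,0,0],0],[[0,0,-0.05],[0,0,0],0]]'
python3 -m pendant '[[[0,0,-0.01],[0,0,0],0],[[0,0,-0.02],[0,0,0],0],[[0,0,-0.03],[0,0,0],0],[[0,0,-0.04],[0,0,0],0],[[0,0,-0.05],[0,0,0],0]]'
python3 -c "
from h import *
st();go(TUB,-.095,0,.0075)
c=arm.capture('top');cv2.imwrite('pics/t2.png',cv2.resize(c['img'][190:340,240:340,::-1],None,fx=4,fy=4))"
```

```text
time_s: 9.0
position: [0.5987, 0.1113, 0.1027]
eef_rot: [-90.1, -0.0, -95.6]
force: [0.1, -0.6, -2.3]
grip_width: 0.0226
time_s: 9.62
position: [0.5687, 0.1142, 0.1035]
eef_rot: [-90.0, 0.0, -95.6]
force: [0.9, 0.2, -2.2]
grip_width: 0.0229
time_s: 10.25
position: [0.5189, 0.1191, 0.1033]
eef_rot: [-90.0, 0.0, -95.6]
force: [0.1, -0.2, -1.3]
grip_width: 0.0232
time_s: 10.88
position: [0.469, 0.124, 0.1032]
eef_rot: [-90.0, -0.0, -95.6]
force: [0.4, 1.0, -2.1]
grip_width: 0.0228
10.88 [0.469  0.124  0.1032] [-90.01  -0.   -95.64] F [ 0.4  1.  -2.1] w 0.0228 q [ 11. -12. 100.   0.  92.  16.]
d [-0.0002, -0.0006, -0.0321] t [0.01, -0.24, 0.0]
```

View pics/t2.png

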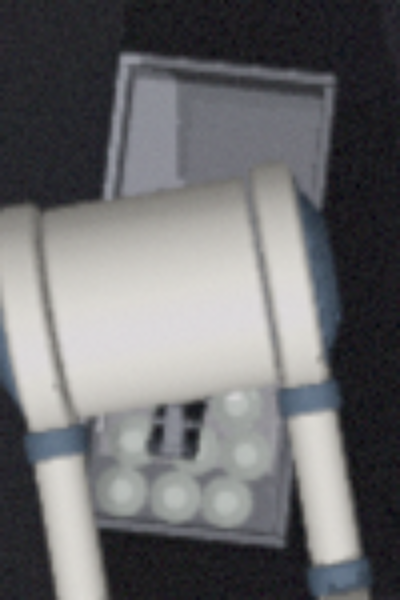

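The pieces are gathering: the last row sits against the end wall (crop px 120–230, 495) with the others in or behind the nose. I continue to the wall.

```bash

python3 -m pendant '[[[0,0.002,-0.006],[0,0,0],0],[[0,0.002,-0.012],[0,0,0],0],[[0,0.002,-0.018],[0,0,0],0],[[0,0.002,-0.024],[0,0,0],0],[[0,0.002,-0.03],[0,0,0],0]]'
python3 -m pendant '[[[0,0,-0.002],[0,0,0],0],[[0,0,-0.004],[0,0,0],0],[[0,0,-0.004],[0,0,0],0],[[0,0,-0.004],[0,0,0],0],[[0,0,-0.004],[0,0,0],0]]'
python3 -c "
from h import *
st();go(TUB,-.095,0,.0075)
c=arm.capture('scene');cv2.imwrite('pics/s3.png',cv2.resize(c['img'][190:320,270:420,::-1],None,fx=4,fy=4))"
```

```text
time_s: 11.55
position: [0.4513, 0.1246, 0.1072]
eef_rot: [-88.1, -0.0, -95.7]
force: [37.0, -9.8, -0.6]
grip_width: 0.0231
time_s: 12.18
position: [0.45, 0.1245, 0.1087]
eef_rot: [-87.7, -0.0, -95.7]
force: [39.3, -10.2, -2.6]
grip_width: 0.0228
12.18 [0.45   0.1245 0.1087] [-8.772e+01 -1.000e-02 -9.570e+01] F [ 39.3 -10.2  -2.6] w 0.0228 q [ 12. -17. 104.  -1.  91.  17.]
d [-0.0015, 0.0044, -0.0132] t [-2.28, -0.3, 0.01]
```

View pics/s3.png

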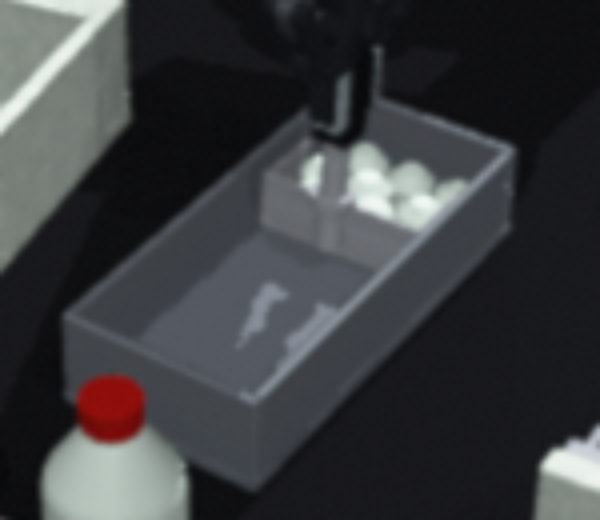

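```bash

python3 -m pendant '[[[0,-0.001,0.005],[0,0,0],0],[[0,-0.002,0.01],[0,0,0],0],[[0,-0.002,0.014],[0,0,0],0],[[0,-0.002,0.014],[0,0,0],0],[[0,-0.002,0.014],[0,0,0],0]]'
python3 -c "
from h import *
st();go(TUB,-.0802,0,.0183,-20);go(TUB,-.0202,0,.0283,-20)"
```

```text
time_s: 12.85
position: [0.4541, 0.1247, 0.1051]
eef_rot: [-89.3, -0.1, -95.7]
force: [12.7, -4.0, -2.8]
grip_width: 0.023
12.85 [0.4541 0.1247 0.1051] [-8.933e+01 -5.000e-02 -9.568e+01] F [12.7 -4.  -2.8] w 0.023 q [ 11. -15. 102.  -0.  92.  17.]
d [-0.0013, 0.01, 0.0282] t [-20.67, -0.29, 0.01]
d [-0.0015, 0.0007, 0.0883] t [-20.67, -0.29, 0.01]
```

```bash

python3 -m pendant '[[[0,0.001,0.006],[-4,0,0],0],[[0,0.002,0.012],[-8,0,0],0],[[-0.001,0.004,0.019],[-12,0,0],0],[[-0.001,0.006,0.025],[-16,0,0],0],[[-0.001,0.008,0.031],[-20,0,0],0]]'
python3 -c "
from h import *
st();go(TUB,-.0802,0,.0183,-20);go(TUB,-.0202,0,.025,-20)
c=arm.capture('scene');cv2.imwrite('pics/s4.png',cv2.resize(c['img'][190:320,270:420,::-1],None,fx=4,fy=4))"
```

```text
time_s: 13.48
position: [0.4811, 0.1238, 0.0948]
eef_rot: [-110.1, -0.0, -95.7]
force: [-1.0, -0.9, -3.6]
grip_width: 0.0228
13.47 [0.4811 0.1238 0.0948] [-110.12   -0.    -95.65] F [-1.  -0.9 -3.6] w 0.0228 q [  7.   8.  84.   5. 108.  14.]
d [0.0005, -0.001, 0.001] t [0.12, -0.24, -0.08]
d [0.0003, -0.0279, 0.055] t [0.12, -0.24, -0.08]
```

View pics/s4.png

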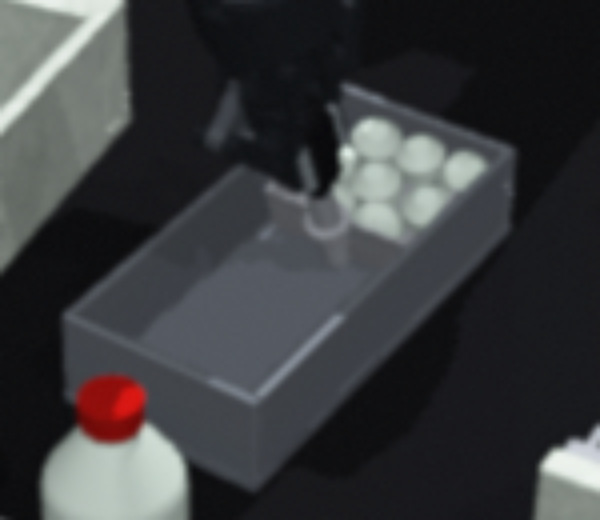

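```bash

python3 -m pendant '[[[0,-0.005,0.01],[0,0,0],0],[[0,-0.01,0.02],[0,0,0],0],[[0,-0.015,0.03],[0,0,0],0],[[0,-0.021,0.042],[0,0,0],0],[[0,-0.028,0.055],[0,0,0],0]]'
python3 -c "
from h import *
st();go(TUB,.0,0,.12,-20);
for n in ('scene','top'):
    c=arm.capture(n);np.savez('pics/x.npz',**c)
    cv2.imwrite('pics/%s5.png'%n,c['img'][:,:,::-1])
a=cv2.imread('pics/scene5.png')[190:320,270:420];b=cv2.imread('pics/top5.png')[195:345,240:340]
cv2.imwrite('pics/b5.png',np.hstack([cv2.resize(a,(520,450)),cv2.resize(b,(270,450))]))"
```

```text
time_s: 14.15
position: [0.5425, 0.1179, 0.1033]
eef_rot: [-109.9, 0.0, -95.6]
force: [-0.0, 0.6, -2.2]
grip_width: 0.0228
14.15 [0.5425 0.1179 0.1033] [-1.0994e+02  1.0000e-02 -9.5620e+01] F [-0.   0.6 -2.2] w 0.0228 q [  6.  17.  73.   4. 110.  13.]
d [0.0004, -0.095, -0.0134] t [-0.06, -0.21, -0.08]
```

View pics/b5.png

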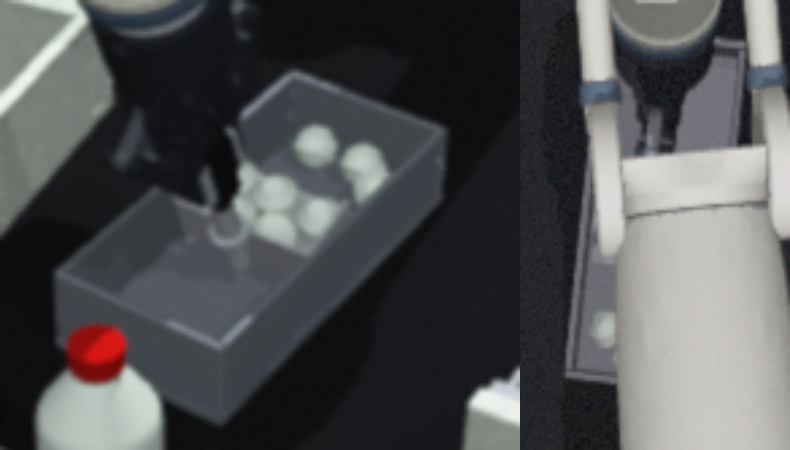

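Five pieces are carried in the scoop. Three remain in the tub: one loose and two against the right wall.

```bash

python3 -m pendant '[[[0,-0.025,-0.004],[0,0,0],0],[[0,-0.05,-0.007],[0,0,0],0],[[0,-0.08,-0.01],[0,0,0],0],[[0,-0.11,-0.017],[0,0,0],0],[[0,-0.133,-0.027],[0,0,0],0]]'
python3 -c "
from h import *
st();go(BATH,.08,0,.17,-20);go(BATH,.046,0,.126,45)"
```

```text
time_s: 14.88
position: [0.5618, 0.1159, 0.2385]
eef_rot: [-109.9, 0.0, -95.6]
force: [-0.1, -0.7, -3.3]
grip_width: 0.0224
14.88 [0.5618 0.1159 0.2385] [-1.0994e+02  1.0000e-02 -9.5630e+01] F [-0.1 -0.7 -3.3] w 0.0224 q [  6.  19.  56.   5. 124.  14.]
d [0.2196, -0.0385, 0.0806] t [-0.06, -9.83, -3.59]
d [0.2457, 0.0337, -0.0439] t [64.75, -10.79, 2.38]
```

```bash

python3 -m pendant '[[[0.015,-0.01,0.005],[0,-1,0],0],[[0.04,-0.02,0.01],[0,-2,-0.7],0],[[0.07,-0.026,0.02],[0,-3,-1],0],[[0.1,-0.03,0.03],[0,-4,-1.4],0],[[0.13,-0.034,0.045],[0,-5,-1.8],0]]'
python3 -c "
from h import *
st();go(BATH,.08,0,.17,-20)"
```

```text
time_s: 15.5
position: [0.6026, -0.0195, 0.2543]
eef_rot: [-109.9, 0.0, -90.3]
force: [0.2, -0.3, -3.7]
grip_width: 0.0228
15.5 [ 0.6026 -0.0195  0.2543] [-1.0995e+02  3.0000e-02 -9.0260e+01] F [ 0.2 -0.3 -3.7] w 0.0228 q [ -4.  25.  47.  -2. 128.  -5.]
d [0.0917, -0.0024, 0.0274] t [-0.05, -4.78, -1.77]
```

```bash

python3 -m pendant '[[[0.025,0,0.007],[0,-1.5,-0.5],0],[[0.05,0,0.014],[0,-3,-1],0],[[0.075,-0.002,0.022],[0,-4.8,-1.8],0],[[0.092,-0.002,0.027],[0,-4.8,-1.8],0],[[0.092,-0.002,0.027],[0,-4.8,-1.8],0]]'
python3 -c "
from h import *
st();go(BATH,.046,0,.126,45)"
```

```text
time_s: 16.12
position: [0.6282, -0.1118, 0.2456]
eef_rot: [-110.0, -0.0, -85.3]
force: [-0.3, 0.8, -2.9]
grip_width: 0.0228
16.12 [ 0.6282 -0.1118  0.2456] [-1.1004e+02 -1.0000e-02 -8.5320e+01] F [-0.3  0.8 -2.9] w 0.0228 q [-10.  31.  40.  -7. 128. -18.]
d [-0.0001, 0.0716, -0.1266] t [65.04, -0.16, 0.05]
```

```bash

python3 -m pendant '[[[0,0.007,-0.013],[6.5,0,0],0],[[0,0.014,-0.025],[13,0,0],0],[[0,0.021,-0.038],[19.5,0,0],0],[[0,0.028,-0.05],[26,0,0],0],[[0,0.036,-0.063],[32.5,0,0],0]]'
python3 -c "
from h import *
st();go(BATH,.046,0,.126,45)"
```

```text
time_s: 16.75
position: [0.556, -0.1156, 0.2345]
eef_rot: [-77.3, 0.0, -85.2]
force: [-0.8, -0.9, -2.9]
grip_width: 0.0226
16.75 [ 0.556  -0.1156  0.2345] [-77.26   0.   -85.16] F [-0.8 -0.9 -2.9] w 0.0226 q [-18. -11.  87.   5.  92. -22.]
d [0.0019, -0.0032, -0.0723] t [32.26, 0.0, -0.0]
```

```bash

python3 -m pendant '[[[0.001,0,-0.015],[7,0,0],0],[[0.002,-0.001,-0.029],[14,0,0],0],[[0.002,-0.002,-0.045],[21,0,0],0],[[0.002,-0.003,-0.06],[28,0,0],0],[[0.002,-0.003,-0.072],[35,0,0],0]]'
python3 -m pendant '[[[0,0,0],[2,0,0],0],[[0,0,0],[5,0,0],0],[[0,0,0],[5,0,0],0],[[0,0,0],[5,0,0],0],[[0,0,0],[5,0,0],0]]'
python3 -c "
from h import *
st()
for n in ('scene','top'):
    c=arm.capture(n)
    cv2.imwrite('pics/%s6.png'%n,c['img'][:,:,::-1])
a=cv2.imread('pics/scene6.png')[140:280,180:330];b=cv2.imread('pics/top6.png')[205:335,345:455]
cv2.imwrite('pics/b6.png',np.hstack([cv2.resize(a,(420,400)),cv2.resize(b,(340,400))]))"
```

```text
time_s: 17.38
position: [0.4919, -0.1267, 0.2213]
eef_rot: [-42.6, 0.3, -84.9]
force: [-16.6, 21.2, 16.9]
grip_width: 0.0228
time_s: 18.0
position: [0.5034, -0.1354, 0.2232]
eef_rot: [-38.1, 0.3, -84.6]
force: [-0.6, 0.5, -2.1]
grip_width: 0.0227
18.0 [ 0.5034 -0.1354  0.2232] [-38.06   0.34 -84.63] F [-0.6  0.5 -2.1] w 0.0227 q [-41. -49. 126.  38.  67. -50.]
```

View pics/b6.png

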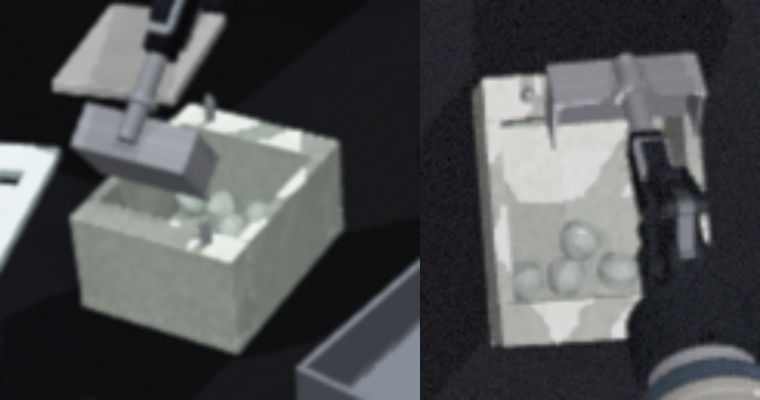

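The five pieces went into the bath, with four visible in the crop. Joint 2 hit its limit there, so the next pour goes farther out. First I retract.

```bash

python3 -c "
from h import *
go(BATH,.12,0,.17,10)"
```

```text
d [-0.0129, 0.0641, 0.1115] t [-41.95, 0.27, -0.57]
```

```bash

python3 -m pendant '[[[0,0.006,0.02],[-4,0,0],0],[[0,0.015,0.04],[-10,0,0],0],[[0,0.025,0.06],[-18,0,0],0],[[0,0.04,0.08],[-26,0,0],0],[[0,0.055,0.1],[-34,0,0],0]]'
python3 -c "
from h import *
st();go(BATH,.12,0,.17,0)"
```

```text
time_s: 18.73
position: [0.6091, -0.1261, 0.269]
eef_rot: [-72.2, 0.3, -84.7]
force: [-0.7, -0.6, -1.3]
grip_width: 0.0228
18.73 [ 0.6091 -0.1261  0.269 ] [-72.18   0.31 -84.69] F [-0.7 -0.6 -1.3] w 0.0228 q [-19.  -6.  80.   7.  90. -23.]
d [-0.0129, 0.0119, 0.028] t [-17.82, 0.42, -0.38]
```

```bash

python3 -m pendant '[[[-0.002,0.002,0.006],[-5,0,0],0],[[-0.006,0.006,0.014],[-10,0,0],0],[[-0.013,0.012,0.028],[-17.8,0.4,-0.4],0],[[-0.013,0.012,0.028],[-17.8,0.4,-0.4],0],[[-0.013,0.012,0.028],[-17.8,0.4,-0.4],0]]'
python3 -c "
from h import *
st();go(TUB,.064,0,.17,0)
c=arm.capture('top');np.savez('pics/t7.npz',**c)
cv2.imwrite('pics/t7.png',cv2.resize(c['img'][170:340,240:460,::-1],None,fx=3.4,fy=3.4))
P=cloud(c);Z=P[...,2];o,y=BATH
q=R.from_euler('z',-y,degrees=True).apply((P-o).reshape(-1,3)).reshape(P.shape)
m=(abs(q[...,0]-.12)<.07)&(abs(q[...,1])<.08)&(Z>.16)&(Z<.21)&(q[...,0]<.152)
print(rect(q[m][:,:2]),np.percentile(q[m][:,2],[5,50,95]))
"
```

```text
time_s: 19.35
position: [0.6372, -0.1106, 0.2645]
eef_rot: [-89.8, 0.1, -85.1]
force: [-0.9, -0.5, -2.2]
grip_width: 0.023
19.35 [ 0.6372 -0.1106  0.2645] [-8.981e+01  7.000e-02 -8.512e+01] F [-0.9 -0.5 -2.2] w 0.023 q [-13.  13.  58.   0. 108. -18.]
d [-0.2258, -0.0016, -0.0226] t [-0.18, 10.28, -0.08]
(array([120.71139526,  -0.52717209]), (59.69737243652344, 101.5752182006836), 0.6605732440948486, array([[ 90.27917 ,  49.912937],
       [ 91.45022 , -51.65553 ],
       [151.14362 , -50.96728 ],
       [149.97256 ,  50.601185]], dtype=float32)) [0.16584849 0.17068822 0.20201483]
```

View pics/t7.png

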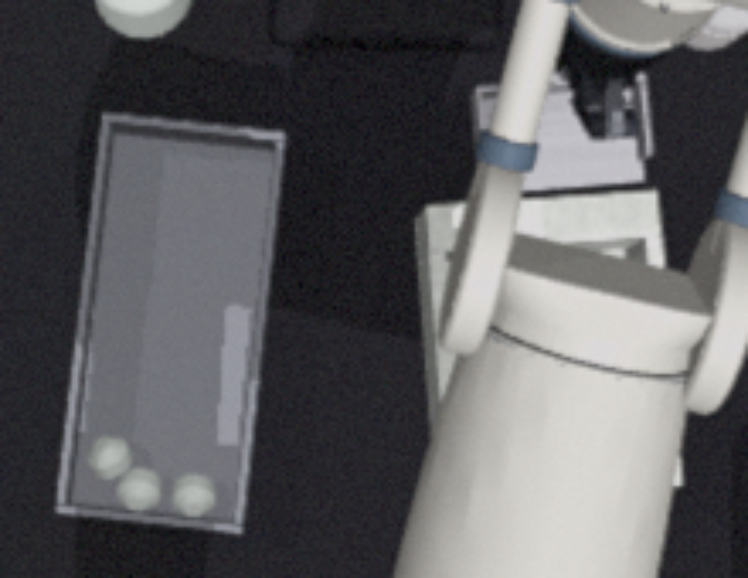

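Three pieces are left in the tub, and the scoop is empty and still square in the grip. Now the second pass.

```bash

python3 -m pendant '[[[-0.04,-0.002,-0.004],[0,2,0],0],[[-0.09,-0.002,-0.008],[0,4,0],0],[[-0.14,-0.002,-0.014],[0,7,0],0],[[-0.19,-0.002,-0.02],[0,10.8,0],0],[[-0.226,-0.002,-0.023],[0,10.8,0],0]]'
python3 -m pendant '[[[0,0,0],[0,0,0],0],[[0,0,0],[0,0,0],0],[[0,0,0],[0,0,0],0],[[0,0,0],[0,0,0],0],[[0,0,0],[0,0,0],0]]'
python3 -c "
from h import *
st()
c=arm.capture('top');P=cloud(c);Z=P[...,2]
o,y=TUB
q=R.from_euler('z',-y,degrees=True).apply((P-o).reshape(-1,3)).reshape(P.shape)
m=(abs(q[...,0])<.2)&(abs(q[...,1])<.1)&(Z>.16)&(Z<.21)&(q[...,0]<.1)
print(rect(q[m][:,:2]))
go(TUB,.064,0,.0072)"
```

```text
time_s: 20.02
position: [0.5933, 0.1137, 0.27]
eef_rot: [-89.5, 0.2, -96.0]
force: [-0.1, -0.3, -1.6]
grip_width: 0.023
time_s: 20.65
position: [0.595, 0.1118, 0.2666]
eef_rot: [-89.9, 0.1, -96.0]
force: [0.2, 0.3, -1.7]
grip_width: 0.0229
20.65 [0.595  0.1118 0.2666] [-8.99e+01  8.00e-02 -9.60e+01] F [ 0.2  0.3 -1.7] w 0.0229 q [  7.   7.  65.   0. 108.  13.]
(array([65.37191772, -0.81867599]), (60.01991653442383, 99.6986312866211), 0.08516938239336014, array([[ 35.287895,  48.985973],
       [ 35.43609 , -50.712543],
       [ 95.45594 , -50.623325],
       [ 95.30775 ,  49.07519 ]], dtype=float32))
d [-0.0003, 0.163, 0.0001] t [-0.1, -0.59, -0.07]
```

```bash

python3 -m pendant '[[[-0.001,0.035,0],[0,0,0],0],[[-0.001,0.07,0],[0,0,0],0],[[-0.001,0.1,0],[0,0,0],0],[[-0.001,0.13,0],[0,0,0],0],[[-0.001,0.16,0],[0,0,0],0]]'
python3 -m pendant '[[[0,0.003,0],[0,0,0],0],[[0,0.003,-0.008],[0,0,0],0],[[0,0.003,-0.018],[0,0,0],0],[[0,0.003,-0.028],[0,0,0],0],[[0,0.003,-0.04],[0,0,0],0]]'
python3 -m pendant '[[[0,0,-0.011],[0,0,0],0],[[-0.001,0,-0.022],[0,0,0],0],[[-0.001,0,-0.034],[0,0,0],0],[[-0.001,0,-0.045],[0,0,0],0],[[-0.001,0,-0.056],[0,0,0],0]]'
python3 -m pendant '[[[0,0,-0.01],[0,0,0],0],[[0,0,-0.02],[0,0,0],0],[[0,0,-0.03],[0,0,0],0],[[0,0,-0.038],[0,0,0],0],[[0,0,-0.046],[0,0,0],0]]'
python3 -m pendant '[[[0,0,-0.005],[0,0,0],0],[[0,0,-0.01],[0,0,0],0],[[0,0,-0.015],[0,0,0],0],[[0,0,-0.017],[0,0,0],0],[[0,0,-0.017],[0,0,0],0]]'
python3 -c "
from h import *
st();go(TUB,-.095,0,.0075)"
```

```text
time_s: 21.32
position: [0.5953, 0.1135, 0.1055]
eef_rot: [-89.9, 0.1, -96.0]
force: [-0.1, 1.8, -2.2]
grip_width: 0.0229
time_s: 21.95
position: [0.5548, 0.1179, 0.1041]
eef_rot: [-89.8, 0.1, -95.9]
force: [0.5, 0.3, -2.2]
grip_width: 0.023
time_s: 22.58
position: [0.4992, 0.1246, 0.1035]
eef_rot: [-89.9, 0.1, -95.9]
force: [0.1, 0.1, -1.7]
grip_width: 0.023
time_s: 23.2
position: [0.4539, 0.1293, 0.1035]
eef_rot: [-89.9, 0.1, -95.9]
force: [0.1, 0.3, -2.3]
grip_width: 0.0228
time_s: 23.82
position: [0.4374, 0.1311, 0.1036]
eef_rot: [-89.8, 0.1, -95.9]
force: [0.5, 0.3, -2.6]
grip_width: 0.0227
23.82 [0.4374 0.1311 0.1036] [-8.985e+01  9.000e-02 -9.594e+01] F [ 0.5  0.3 -2.6] w 0.0227 q [ 12. -17. 104.   0.  93.  18.]
d [0.0037, -0.0002, 0.0001] t [-0.15, -0.54, -0.08]
```

```bash

python3 -c "
from h import *
go(TUB,-.0925,0,.018,-20)"
python3 -m pendant '[[[0.001,0.001,0.006],[-4,0,0],0],[[0.002,0.002,0.012],[-8,0,0],0],[[0.003,0.004,0.019],[-12,0,0],0],[[0.003,0.006,0.026],[-16,0,0],0],[[0.003,0.008,0.033],[-20,0,0],0]]'
python3 -c "
from h import *
st();go(TUB,-.0402,0,.025,-20)
for n in ('scene','top'):
    c=arm.capture(n)
    cv2.imwrite('pics/%s8.png'%n,c['img'][:,:,::-1])
a=cv2.imread('pics/scene8.png')[190:320,270:420];b=cv2.imread('pics/top8.png')[195:345,240:340]
cv2.imwrite('pics/b8.png',np.hstack([cv2.resize(a,(520,450)),cv2.resize(b,(270,450))]))"
```

```text
d [0.0034, 0.0085, 0.0332] t [-20.15, -0.52, -0.18]
time_s: 24.45
position: [0.4703, 0.1246, 0.0953]
eef_rot: [-110.0, 0.1, -96.0]
force: [-0.4, 0.2, -0.7]
grip_width: 0.0226
24.45 [0.4703 0.1246 0.0953] [-1.100e+02  8.000e-02 -9.596e+01] F [-0.4  0.2 -0.7] w 0.0226 q [  8.   6.  85.   5. 108.  14.]
d [-0.0002, -0.0242, 0.0466] t [0.0, -0.5, -0.27]
```

View pics/b8.png

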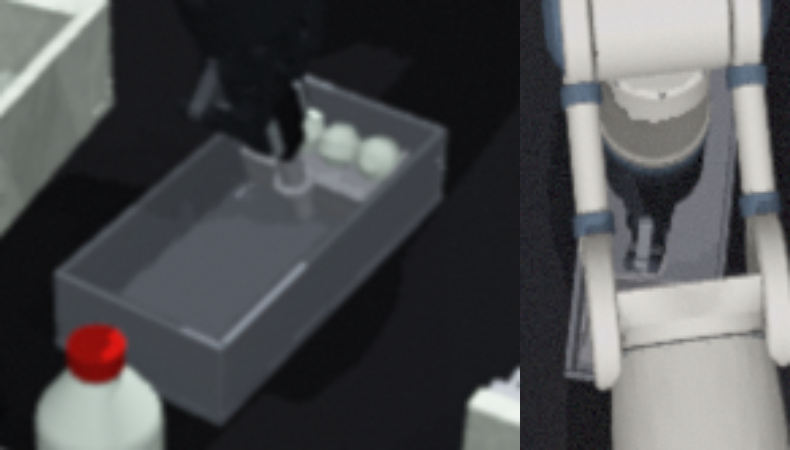

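All three pieces appear to be in the pan. I back off, lift and check.

```bash

python3 -m pendant '[[[0,-0.005,0.01],[0,0,0],0],[[0,-0.01,0.02],[0,0,0],0],[[0,-0.015,0.03],[0,0,0],0],[[0,-0.021,0.042],[0,0,0],0],[[0,-0.028,0.055],[0,0,0],0]]'
python3 -m pendant '[[[0,-0.025,-0.004],[0,0,0],0],[[0,-0.05,-0.007],[0,0,0],0],[[0,-0.08,-0.01],[0,0,0],0],[[0,-0.11,-0.017],[0,0,0],0],[[0,-0.133,-0.027],[0,0,0],0]]'
python3 -c "
from h import *
st();go(BATH,.1,0,.17,-20)
for n in ('scene','top'):
    c=arm.capture(n)
    cv2.imwrite('pics/%s9.png'%n,c['img'][:,:,::-1])
a=cv2.imread('pics/scene9.png')[150:320,250:420];b=cv2.imread('pics/top9.png')[195:345,240:340]
cv2.imwrite('pics/b9.png',np.hstack([cv2.resize(a,(450,450)),cv2.resize(b,(300,450))]))"
```

```text
time_s: 25.18
position: [0.5315, 0.1183, 0.1036]
eef_rot: [-109.8, 0.1, -95.9]
force: [-0.0, 0.2, -2.6]
grip_width: 0.0229
time_s: 25.8
position: [0.5511, 0.116, 0.2389]
eef_rot: [-109.8, 0.1, -95.9]
force: [0.1, 0.1, -2.6]
grip_width: 0.0228
25.8 [0.5511 0.116  0.2389] [-1.0978e+02  1.0000e-01 -9.5950e+01] F [ 0.1  0.1 -2.6] w 0.0228 q [  6.  17.  59.   5. 124.  14.]
d [0.2142, -0.0489, 0.1104] t [-0.22, -10.11, -3.76]
```

View pics/b9.png

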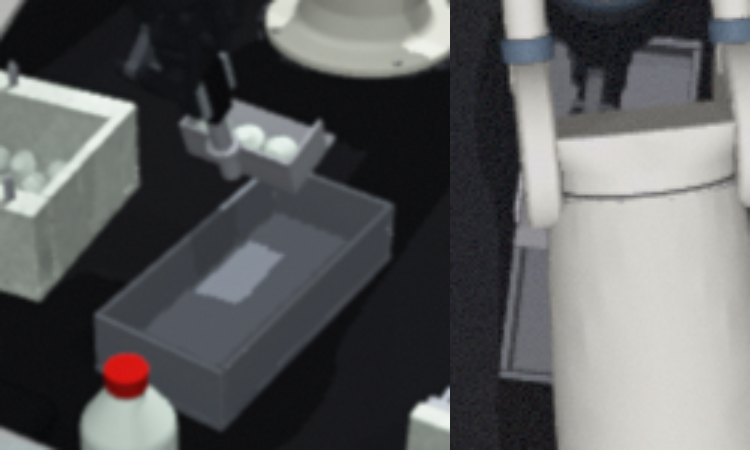

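The tub is empty and the scoop holds the last pieces. Over to the bath.

```bash

python3 -m pendant '[[[0.015,-0.01,0.005],[0,-1,0],0],[[0.04,-0.02,0.01],[0,-2,-0.7],0],[[0.07,-0.03,0.025],[0,-3,-1],0],[[0.1,-0.04,0.04],[0,-4,-1.4],0],[[0.13,-0.044,0.06],[0,-5,-1.9],0]]'
python3 -c "
from h import *
st();go(BATH,.1,0,.17,-20)"
```

```text
time_s: 26.52
position: [0.6086, -0.0217, 0.2576]
eef_rot: [-109.9, -0.0, -90.5]
force: [0.3, 0.1, -2.9]
grip_width: 0.0226
26.52 [ 0.6086 -0.0217  0.2576] [-1.0986e+02 -1.0000e-02 -9.0540e+01] F [ 0.3  0.1 -2.9] w 0.0226 q [ -4.  26.  45.  -2. 128.  -5.]
d [0.0875, -0.004, 0.0421] t [-0.14, -5.06, -1.83]
```

```bash

python3 -m pendant '[[[0.025,0,0.01],[0,-1.5,-0.5],0],[[0.05,-0.002,0.02],[0,-3,-1],0],[[0.075,-0.004,0.032],[0,-4.8,-1.8],0],[[0.088,-0.004,0.042],[0,-5,-1.8],0],[[0.088,-0.004,0.042],[0,-5,-1.8],0]]'
python3 -c "
from h import *
st();go(BATH,.09,0,.145,12);go(BATH,.077,0,.135,42)"
```

```text
time_s: 27.15
position: [0.6481, -0.11, 0.245]
eef_rot: [-110.0, 0.0, -85.4]
force: [0.5, 0.3, -2.9]
grip_width: 0.0229
27.15 [ 0.6481 -0.11    0.245 ] [-1.1005e+02  4.0000e-02 -8.5360e+01] F [ 0.5  0.3 -2.9] w 0.0229 q [-10.  35.  35.  -6. 129. -18.]
d [-0.0002, 0.0187, -0.058] t [32.05, -0.2, -0.06]
d [0.0001, 0.0553, -0.1155] t [62.05, -0.21, -0.01]
```

```bash

python3 -m pendant '[[[0,0.004,-0.012],[6.5,0,0],0],[[0,0.008,-0.024],[13,0,0],0],[[0,0.012,-0.036],[19.5,0,0],0],[[0,0.016,-0.048],[26,0,0],0],[[0,0.019,-0.058],[32,0,0],0]]'
python3 -c "
from h import *
st();go(BATH,.077,0,.135,42)"
```

```text
time_s: 27.78
position: [0.5859, -0.113, 0.2495]
eef_rot: [-77.7, 0.0, -85.2]
force: [-0.5, -0.3, -1.9]
grip_width: 0.0228
27.77 [ 0.5859 -0.113   0.2495] [-7.769e+01  1.000e-02 -8.525e+01] F [-0.5 -0.3 -1.9] w 0.0228 q [-17.  -6.  81.   5.  94. -21.]
d [0.002, 0.0025, -0.0672] t [29.69, -0.08, 0.03]
```

```bash

python3 -m pendant '[[[0,0,-0.013],[6,0,0],0],[[0.001,0,-0.027],[12,0,0],0],[[0.002,0.001,-0.04],[18,0,0],0],[[0.002,0.002,-0.054],[24,0,0],0],[[0.002,0.002,-0.067],[30,0,0],0]]'
python3 -m pendant '[[[0,0,0],[2,0,0],0],[[0,0,0],[4,0,0],0],[[0,0,0],[5,0,0],0],[[0,0,0],[5,0,0],0],[[0,0,0],[5,0,0],0]]'
python3 -c "
from h import *
st()
for n in ('scene','top'):
    c=arm.capture(n)
    cv2.imwrite('pics/%s10.png'%n,c['img'][:,:,::-1])
a=cv2.imread('pics/scene10.png')[140:280,180:330];b=cv2.imread('pics/top10.png')[205:335,345:455]
cv2.imwrite('pics/b10.png',np.hstack([cv2.resize(a,(420,400)),cv2.resize(b,(340,400))]))
go(BATH,.12,0,.17,10)"
```

```text
time_s: 28.4
position: [0.5214, -0.1202, 0.2326]
eef_rot: [-47.7, 0.0, -85.2]
force: [-0.7, 0.2, -1.6]
grip_width: 0.023
time_s: 29.02
position: [0.5227, -0.1214, 0.2338]
eef_rot: [-42.9, 0.0, -85.3]
force: [0.0, -0.1, -2.5]
grip_width: 0.0227
29.02 [ 0.5227 -0.1214  0.2338] [-42.9    0.   -85.26] F [ 0.  -0.1 -2.5] w 0.0227 q [-34. -44. 120.  30.  67. -41.]
d [-0.0013, 0.0464, 0.095] t [-37.1, -0.09, 0.05]
```

View pics/b10.png

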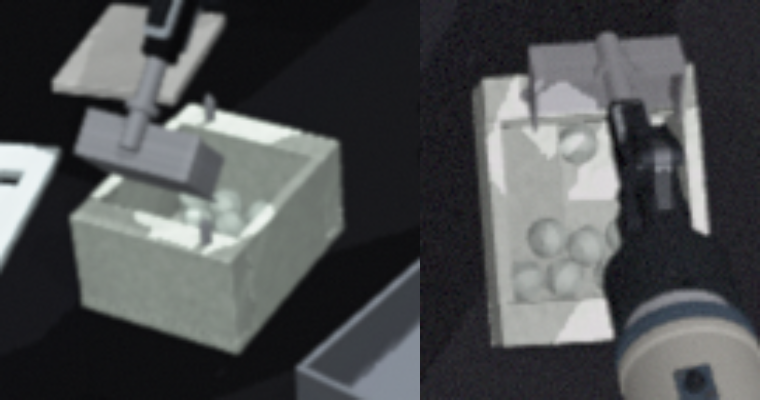

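The pieces are in the bath: six visible, the rest hidden under the gripper. I retract, check that the pan is empty and go to the stand.

```bash

python3 -m pendant '[[[0,0.008,0.02],[-6,0,0],0],[[0,0.016,0.04],[-13,0,0],0],[[0,0.026,0.06],[-20,0,0],0],[[0,0.036,0.08],[-28,0,0],0],[[-0.001,0.046,0.095],[-37,0,0],0]]'
python3 -m pendant '[[[0,0,0.005],[-5,0,0],0],[[0,0,0.015],[-10,0,0],0],[[0,0,0.015],[-10,0,0],0],[[0,0,0.015],[-10,0,0],0],[[0,0,0.015],[-10,0,0],0]]'
python3 -c "
from h import *
st();go(STAND,-.109,0,.17,0)
c=arm.capture('top')
P=cloud(c);Z=P[...,2];o,y=BATH
q=R.from_euler('z',-y,degrees=True).apply((P-o).reshape(-1,3)).reshape(P.shape)
m=(abs(q[...,0]-.12)<.07)&(abs(q[...,1])<.08)&(Z>.155)&(Z<.21)&(q[...,0]<.152)
print(rect(q[m][:,:2])[:3],np.percentile(q[m][:,2],[5,50,95]))
i=m&(abs(q[...,1])<.045)&(q[...,0]<.144);print('inside pan',i.sum(),np.percentile(Z[i],[5,50,90,99]))
o,y=TUB
q=R.from_euler('z',-y,degrees=True).apply((P-o).reshape(-1,3)).reshape(P.shape)
m=(abs(q[...,0])<.115)&(abs(q[...,1])<.045);print('tub',np.percentile(Z[m],[1,50,99]),m.sum())
"
```

```text
time_s: 29.75
position: [0.6217, -0.1121, 0.2733]
eef_rot: [-80.0, -0.1, -85.3]
force: [-0.2, -0.2, -0.9]
grip_width: 0.023
time_s: 30.38
position: [0.6344, -0.1113, 0.2758]
eef_rot: [-89.7, -0.0, -85.3]
force: [-0.4, -0.4, -2.5]
grip_width: 0.0226
30.38 [ 0.6344 -0.1113  0.2758] [-8.973e+01 -3.000e-02 -8.531e+01] F [-0.4 -0.4 -2.5] w 0.0226 q [-13.  13.  58.   0. 109. -18.]
d [-0.4609, 0.0088, -0.0852] t [-0.27, 5.99, 0.02]
(array([115.42066956,  -0.68260574]), (102.07242584228516, 59.33925247192383), 88.81278228759766) [0.17851111 0.18274754 0.20254868]
inside pan 636 [0.17835743 0.18245742 0.18591687 0.20005093]
tub [-0.00095104  0.00592583  0.01315545] 3872
```

```bash

python3 -m pendant '[[[-0.03,0,-0.005],[0,1,0],0],[[-0.08,0.005,-0.014],[0,2,0],0],[[-0.13,0.009,-0.023],[0,4,0],0],[[-0.18,0.009,-0.033],[0,6,0],0],[[-0.23,0.009,-0.043],[0,6,0],0]]'
python3 -c "
from h import *
st();go(STAND,-.109,0,.17,0)"
```

```text
time_s: 31.05
position: [0.5721, 0.1157, 0.2664]
eef_rot: [-89.7, 0.0, -91.3]
force: [0.8, 1.6, -2.6]
grip_width: 0.0231
31.05 [0.5721 0.1157 0.2664] [-8.974e+01  5.000e-02 -9.134e+01] F [ 0.8  1.6 -2.6] w 0.0231 q [  8.   3.  69.   0. 107.   9.]
d [-0.224, -0.0, -0.0655] t [-0.26, -0.04, -0.05]
```

```bash

python3 -m pendant '[[[-0.04,0,-0.012],[0,0,0],0],[[-0.09,0,-0.026],[0,0,0],0],[[-0.14,0,-0.041],[0,0,0],0],[[-0.19,0,-0.056],[0,0,0],0],[[-0.224,0,-0.066],[-0.3,0,0],0]]'
python3 -m pendant '[[[0,0.05,0],[0,0,0],0],[[0,0.1,0],[0,0,0],0],[[0,0.1,0],[0,0,0],0],[[0,0.1,0],[0,0,0],0],[[0,0.1,0],[0,0,0],0]]'
python3 -c "
from h import *
st();go(STAND,-.109,0,.07,0)
c=arm.capture('top');np.savez('pics/t11.npz',**c)
P=cloud(c);Z=P[...,2];o,y=STAND
q=R.from_euler('z',-y,degrees=True).apply((P-o).reshape(-1,3)).reshape(P.shape)
m=(abs(q[...,0]+.109)<.05)&(abs(q[...,1])<.06)&(Z>.06)&(Z<.112)&(q[...,0]<-.075)
print(rect(q[m][:,:2])[:3],np.percentile(q[m][:,2],[5,50,95]))
i=m&(Z<.08)
print('floor plane',np.linalg.lstsq(np.c_[q[i][:,:2],np.ones(i.sum())],Z[i],rcond=None)[0])
c0=dict(np.load('pics/top0.npz'));P=cloud(c0);Z=P[...,2]
q=R.from_euler('z',-y,degrees=True).apply((P-o).reshape(-1,3)).reshape(P.shape)
f=np.nanmedian
m=(abs(q[...,1])<.07)&(Z>.006)&(Z<.013)&(q[...,0]>.02)&(q[...,0]<.12);print('foot',rect(q[m][:,:2])[:3])
m=(abs(q[...,1])<.03)&(Z>.06)&(Z<.082)&(q[...,0]>.005)&(q[...,0]<.05);print('col',rect(q[m][:,:2])[:3])
m=(abs(q[...,1])<.06)&(Z>.029)&(Z<.04)&(q[...,0]<-.005);print('pan',rect(q[m][:,:2])[:3])
"
```

```text
time_s: 31.68
position: [0.5109, 0.3416, 0.2665]
eef_rot: [-90.1, 0.1, -91.2]
force: [-0.6, -0.4, -2.3]
grip_width: 0.0225
time_s: 32.3
position: [0.5133, 0.3405, 0.1695]
eef_rot: [-89.9, 0.2, -91.3]
force: [0.4, -0.1, -1.2]
grip_width: 0.0234
32.3 [0.5133 0.3405 0.1695] [-89.87   0.21 -91.31] F [ 0.4 -0.1 -1.2] w 0.0234 q [30.  7. 75.  0. 98. 32.]
d [-0.0006, 0.0032, -0.0015] t [-0.13, -0.01, -0.21]
(array([-108.7843399 ,   -1.05289078]), (56.68820571899414, 102.67304992675781), 3.281489372253418) [0.07184495 0.07683082 0.10718265]
floor plane [0.00669167 0.00531866 0.07640551]
foot (array([68.06541443,  6.61540985]), (97.03202056884766, 121.89676666259766), 2.056185483932495)
col (array([21.33581161,  0.86560059]), (51.709285736083984, 30.608339309692383), 88.66744995117188)
pan (array([-142.98753357,   -4.68930435]), (270.0007019042969, 102.23023986816406), 2.280952215194702)
```

```bash

python3 -m pendant '[[[-0.001,0.02,0],[0,0,0],0],[[-0.001,0.045,0],[0,0,0],0],[[-0.001,0.071,0],[0,0,0],0],[[-0.001,0.071,0],[0,0,0],0],[[-0.001,0.071,0],[0,0,0],0]]'
python3 -c "
from h import *
st()
o,y=STAND
for k in range(2):
    c=arm.capture('top')
    P=cloud(c);Z=P[...,2]
    q=R.from_euler('z',-y,degrees=True).apply((P-o).reshape(-1,3)).reshape(P.shape)
    m=(q[...,0]<-.07)&(q[...,0]>-.145)&(abs(q[...,1])<.06)&(Z<.042)
    w=m&(Z>.025)
    for s in (1,-1):
        a=q[w&(s*q[...,1]>.03)&(q[...,0]<-.085)];print(s,len(a),np.polyfit(a[:,0],a[:,1],1)[0]*57.3,np.median(a[:,1]),a[:,0].min())
    a=q[w&(q[...,0]>-.09)];print('back',len(a),-np.polyfit(a[:,1],a[:,0],1)[0]*57.3,np.median(a[:,0]))
c=arm.capture('scene')
cv2.imwrite('pics/s12.png',cv2.resize(c['img'][240:400,340:500,::-1],None,fx=3.5,fy=3.5))
"
```

```text
time_s: 32.98
position: [0.512, 0.341, 0.0939]
eef_rot: [-90.2, 0.0, -91.3]
force: [1.6, -0.1, 0.1]
grip_width: 0.0226
32.98 [0.512  0.341  0.0939] [-9.016e+01  2.000e-02 -9.129e+01] F [ 1.6 -0.1  0.1] w 0.0226 q [30.  9. 81.  0. 91. 32.]
1 17 -4.231129867531045 0.04805536065522235 -0.12846717067308758
-1 29 0.5759367320230476 -0.04927013400481424 -0.12024881489513503
back 15 -5.858760196991562 -0.08244355650183563
1 18 -3.597595378125304 0.04826759096352032 -0.12849708020404188
-1 29 1.288335390937851 -0.049691679428081746 -0.1204048742020537
back 14 -6.917033068028314 -0.08249155257176802
```

View pics/s12.png

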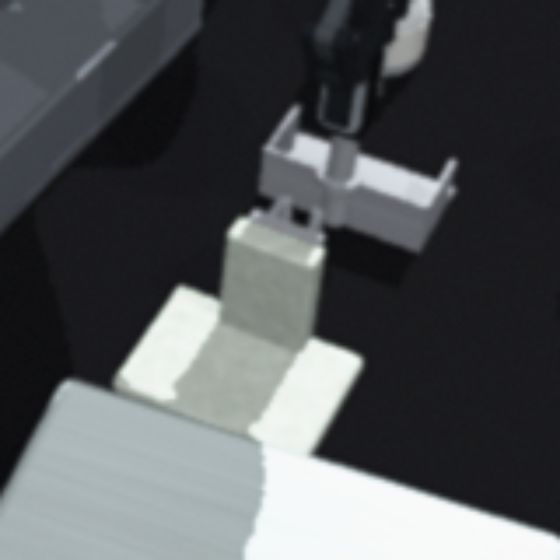

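The scoop is upright and lined up in front of the clip. Now I push it in.

```bash

python3 -m pendant '[[[0,-0.003,0.01],[0,0,0],0],[[0,-0.003,0.022],[0,0,0],0],[[0,-0.003,0.034],[0,0,0],0],[[0,-0.003,0.045],[0,0,0],0],[[0,-0.003,0.055],[0,0,0],0]]'
python3 -m pendant '[[[0,0,0.005],[0,0,0],0],[[0,0,0.01],[0,0,0],0],[[0,0,0.015],[0,0,0],0],[[0,0,0.018],[0,0,0],0],[[0,0,0.018],[0,0,0],0]]'

```

```text
time_s: 33.75
position: [0.5676, 0.3396, 0.0967]
eef_rot: [-90.2, -0.0, -91.3]
force: [0.3, 0.0, -1.9]
grip_width: 0.0231
time_s: 34.38
position: [0.5845, 0.3394, 0.0969]
eef_rot: [-90.3, 0.0, -91.3]
force: [-2.7, -0.1, -1.7]
grip_width: 0.0227
```

```bash

python3 -m pendant '[[[0,0.001,0.004],[0,0,0],0],[[0,0.001,0.008],[0,0,0],0],[[0,0.001,0.01],[0,0,0],0],[[0,0.001,0],[0,0,0],0],[[0,0.002,-0.001],[0,0,0],0]]'
python3 -m pendant '[[[0,0,0],[0,0,0],0],[[0,0,0],[0,0,0],0],[[0,0,-0.004],[0,0,0],0],[[0,0,-0.004],[0,0,0],0],[[0,0,-0.004],[0,0,0],0]]'

```

```text
time_s: 35.0
position: [0.5841, 0.3395, 0.0955]
eef_rot: [-90.1, 0.0, -91.3]
force: [0.2, -0.6, -2.4]
grip_width: 0.0228
time_s: 35.62
position: [0.5809, 0.3395, 0.0955]
eef_rot: [-90.0, 0.1, -91.3]
force: [5.7, 2.1, -2.4]
grip_width: 0.023
```

It holds in the clip against the pull. I set it down on the bench and release.

```bash

python3 -m pendant '[[[0,0.001,0.003],[0,0,0],0],[[0,0.002,0.003],[0,0,0],0],[[0,0.003,0.003],[0,0,0],0],[[0,0.004,0.003],[0,0,0],0],[[0,0.004,0.003],[0,0,0],0]]'
python3 -m pendant '[[[0,0.001,0],[0,0,0],0],[[0,0.002,0],[0,0,0],0],[[0,0.002,0],[0,0,0],0],[[0,0.002,0],[0,0,0],0],[[0,0.002,0],[0,0,0],0]]'
```

```text
time_s: 36.25
position: [0.5828, 0.3394, 0.0939]
eef_rot: [-90.1, 0.0, -91.3]
force: [-1.9, -1.9, 9.4]
grip_width: 0.0229
time_s: 36.88
position: [0.5829, 0.3394, 0.0939]
eef_rot: [-90.0, 0.1, -91.3]
force: [-3.8, -3.3, 16.1]
grip_width: 0.0229
```

```bash

python3 -m pendant '[[[0,-0.002,0],[0,0,0],0],[[0,-0.002,0],[0,0,0],0],[[0,-0.002,0],[0,0,0],0.3],[[0,-0.002,0],[0,0,0],0.4],[[0,-0.002,0],[0,0,0],0.5]]' 30
python3 -m pendant '[[[0,0,0],[0,0,0],0.8],[[0,0,0],[0,0,0],1],[[0,0,0],[0,0,0],1],[[0,0,0],[0,0,0],1],[[0,-0.005,0],[0,0,0],1]]'
python3 -m pendant '[[[0,-0.04,0],[0,0,0],1],[[0,-0.08,0],[0,0,0],1],[[0,-0.12,0],[0,0,0],1],[[0,-0.16,0],[0,0,0],1],[[0,-0.18,0],[0,0,0],1]]'
python3 -c "
from h import *
st()
c=arm.capture('top');np.savez('pics/t13.npz',**c)
P=cloud(c);Z=P[...,2]
c0=dict(np.load('pics/top0.npz'));P0=cloud(c0)
# plate: bright aluminium at z~.01
m=np.zeros(Z.shape,bool);m[180:330,445:600]=1
for n,PP in(('now',P),('t0',P0)):
    ZZ=PP[...,2];k=m&(ZZ>.005)&(ZZ<.015);k=cv2.morphologyEx(k.astype(np.uint8),cv2.MORPH_OPEN,np.ones((3,3)))
    N,L,s,_=cv2.connectedComponentsWithStats(k);j=1+np.argmax(s[1:,4]);q=PP[L==j]
    print(n,len(q),rect(q[:,:2]))
    h=m&(ZZ>.035)&(ZZ<.07);print('handle',rect(PP[h][:,:2])[:3])
cv2.imwrite('pics/t13.png',cv2.resize(c['img'][165:345,165:565,::-1],None,fx=2,fy=2))"
```

```text
time_s: 37.5
position: [0.5825, 0.3393, 0.0903]
eef_rot: [-90.2, -0.0, -91.3]
force: [0.5, -0.1, -0.2]
grip_width: 0.0425
time_s: 38.12
position: [0.5825, 0.3393, 0.0956]
eef_rot: [-90.2, -0.0, -91.3]
force: [-0.7, 0.5, 0.2]
grip_width: 0.0854
time_s: 38.75
position: [0.5837, 0.3395, 0.28]
eef_rot: [-89.9, 0.1, -91.3]
force: [0.8, -0.2, 0.7]
grip_width: 0.0854
38.75 [0.5837 0.3395 0.28  ] [-89.94   0.15 -91.28] F [ 0.8 -0.2  0.7] w 0.0854 q [ 27.  18.  51.   0. 111.  29.]
now 3020 (array([ 527.29260254, -386.25201416]), (190.46026611328125, 152.40667724609375), 22.523855209350586, array([[ 410.13556, -352.34106],
       [ 468.51764, -493.1222 ],
       [ 644.44965, -420.16296],
       [ 586.06757, -279.38184]], dtype=float32))
handle (array([ 601.09277344, -323.48892212]), (261.4276123046875, 34.6465950012207), 39.61359405517578)
t0 3291 (array([ 527.67327881, -386.13674927]), (190.0941925048828, 153.81008911132812), 22.82217025756836, array([[ 410.2378 , -352.11847],
       [ 469.89648, -493.88727],
       [ 645.10876, -420.15503],
       [ 585.4501 , -278.38623]], dtype=float32))
handle (array([ 601.47015381, -323.44485474]), (260.7166442871094, 35.17353439331055), 39.387596130371094)
```

View pics/t13.png

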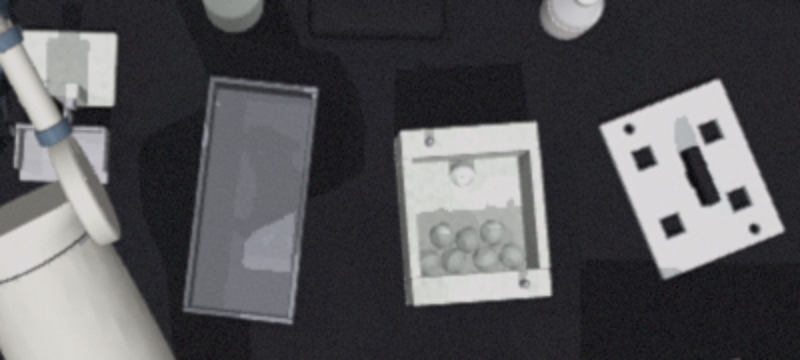

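The picture shows all eight pieces in the bath, the tub empty and the scoop back in its clip at the left. The plate hasn't moved, so I measure pins and holes.

```bash
cat > ph.py <<'E'
from h import *
def holes(c,o,yaw,z,r=6):
    "centroid of dark blobs near the nominal plate holes at height z"
    M,t=cam(c);K=c["mtx"];g=c["img"].astype(float).mean(2);f=R.from_euler('z',yaw,degrees=True);out=[]
    for s in(1,-1):
        w=o+f.apply([s*.08,s*.045,z]); p=M.T@(w-t); uv=np.array([K[0,2]+K[0,0]*p[0]/-p[2],K[1,2]-K[1,1]*p[1]/-p[2]])
        u0,v0=np.round(uv).astype(int); G=g[v0-r:v0+r+1,u0-r:u0+r+1]; W=np.clip(np.median(G)*.85-G,0,None)
        W[W<.3*W.max()]=0; n,L,st_,_=cv2.connectedComponentsWithStats((W>0).astype(np.uint8)); j=1+np.argmax([W[L==k].sum() for k in range(1,n)]); W[L!=j]=0
        vv,uu=np.mgrid[v0-r:v0+r+1,u0-r:u0+r+1]; q=[(W*uu).sum()/W.sum(),(W*vv).sum()/W.sum()]
        out.append(ray(c,q,z+.0)[0]); print("blob px",np.round(q,1),"nominal",np.round(uv,1),"world",np.round(out[-1]*1000,1),(W>0).sum())
    d=out[0]-out[1]; print("centre",np.round((out[0]+out[1])*500,1),"len",np.hypot(*d[:2])*1000,"yaw",np.degrees(np.arctan2(d[1],d[0]))-29.358)
E
python3 - <<'E'
from ph import *
for n in('top0','t13'):
    c=dict(np.load(f'pics/{n}.npz'))
    print(n);holes(c,np.array([.5273,-.3863,0]),22.6,.008)
    holes(c,*BATH,.10)
c=dict(np.load('pics/t13.npz'));P=cloud(c);o,y=BATH
q=R.from_euler('z',-y,degrees=True).apply((P-o).reshape(-1,3)).reshape(P.shape);Z=P[...,2]
m=(abs(q[...,0])<.11)&(abs(q[...,1])<.09)&(Z>.085)&(Z<.095);k=rect(P[m][:,:2]);print(k[:3])
for s in(1,-1):
    m=(np.hypot(q[...,0]-s*.08,q[...,1]-s*.045)<.012)&(Z>.096)&(Z<.12);print(m.sum(),P[m].mean(0) if m.any() else '')
i=(abs(q[...,0])<.06)&(abs(q[...,1])<.06);print('bath max z',np.percentile(Z[i],[50,99,100]))
d=scoop(STAND,0,0,0)
r=R.from_euler('z',-157.4,degrees=True)*R.from_euler('x',-90,degrees=True)
st();print(delta([.5273,-.3858,.2],r))
E
```

```text
top0
blob px [479. 229.] nominal [479.  229.3] world [ 584.8 -314.1    8. ] 21
blob px [541.8 278.9] nominal [541.8 279. ] world [ 470.9 -458.6    8. ] 22
centre [ 527.9 -386.4    8. ] len 183.9761583743269 yaw 22.405694135057953
blob px [377.1 229. ] nominal [379.3 235.5] world [569.7 -67.5 100. ] 10
blob px [426.1 305.6] nominal [426.8 306.5] world [ 405.7 -174.1  100. ] 12
centre [ 487.7 -120.8  100. ] len 195.54002848790697 yaw 3.662880063900676
t13
blob px [479. 229.] nominal [479.  229.3] world [ 584.6 -314.2    8. ] 21
blob px [541.8 278.9] nominal [541.8 279. ] world [ 470.9 -458.6    8. ] 22
centre [ 527.8 -386.4    8. ] len 183.81872334825286 yaw 22.44132273276269
blob px [377.3 229. ] nominal [379.3 235.5] world [569.7 -68.  100. ] 11
blob px [426.  305.6] nominal [426.8 306.5] world [ 405.8 -173.8  100. ] 11
centre [ 487.7 -120.9  100. ] len 195.08119684813752 yaw 3.48282229868882
(array([ 479.57244873, -123.90109253]), (190.0486297607422, 151.09837341308594), 4.9311299324035645)
19 [ 0.55507069 -0.0710833   0.10706746]
22 [ 0.40334929 -0.17446209  0.10686722]
bath max z [0.01237519 0.04135329 0.0464979 ]
38.8 [0.5839 0.3396 0.2823] [-89.8    0.22 -91.28] F [-0.  -1.4  2.9] w 0.0853 q [ 27.  18.  50.   0. 111.  29.]
(array([ 0.7268,  0.0793, -0.0406]), array([-5.000e-02,  6.612e+01, -3.100e-01]))
```

```bash

python3 -m pendant '[[[0.04,0,-0.003],[0,0,0],1],[[0.09,0,-0.006],[0,0,0],1],[[0.14,0,-0.009],[0,0,0],1],[[0.19,0,-0.012],[0,0,0],1],[[0.245,0,-0.014],[0,0,0],1]]'
python3 -m pendant '[[[0.05,0,-0.003],[0,0,0],1],[[0.1,0,-0.006],[0,0,0],1],[[0.15,0,-0.009],[0,0,0],1],[[0.2,0,-0.012],[0,0,0],1],[[0.245,0,-0.014],[0,0,0],1]]'
python3 -m pendant '[[[0.05,0.01,-0.003],[0,9,0],1],[[0.1,0.03,-0.006],[0,18,0],1],[[0.15,0.05,-0.009],[0,27,0],1],[[0.2,0.07,-0.012],[0,36,0],1],[[0.238,0.078,-0.013],[0,45,0],1]]'
python3 -m pendant '[[[0,0,0],[0,7,0],1],[[0,0,0],[0,14,0],1],[[0,0,0],[0,21.2,0],1],[[0,0,0],[0,21.2,0],1],[[0,0,0],[0,21.2,0],1]]'
python3 - <<'E'
from ph import *
c=arm.capture('top');np.savez('pics/t14.npz',**c)
r=R.from_euler('z',-157.5,degrees=True)*R.from_euler('x',-90,degrees=True)
st();print(delta([.5278,-.3864,.022],r))
c=arm.capture('scene');np.savez('pics/s14.npz',**c);c0=dict(np.load('pics/scene0.npz'))
d=abs(c['img'].astype(int)-c0['img']).sum(2)[170:245,110:205];print('plate changed px',(d>120).sum())
E
```

```text
time_s: 39.42
position: [0.5634, 0.0934, 0.2755]
eef_rot: [-90.2, 0.0, -91.2]
force: [1.5, 0.4, -0.4]
grip_width: 0.0858
time_s: 40.05
position: [0.5439, -0.1516, 0.2756]
eef_rot: [-90.2, 0.0, -91.3]
force: [0.8, 0.1, 0.4]
grip_width: 0.0851
time_s: 40.67
position: [0.5247, -0.3891, 0.1953]
eef_rot: [-90.3, -0.2, -136.6]
force: [-0.4, -0.3, 0.7]
grip_width: 0.0854
time_s: 41.3
position: [0.5258, -0.3874, 0.1977]
eef_rot: [-90.1, -0.2, -157.3]
force: [-0.3, 0.3, -0.3]
grip_width: 0.0855
41.35 [ 0.5258 -0.3874  0.1978] [ -90.09   -0.17 -157.37] F [-0.5  0.2 -0. ] w 0.0852 q [-39.  13.  65.  -0. 102.  28.]
(array([-2.800e-03,  1.758e-01,  1.000e-04]), array([0.09, 0.13, 0.17]))
plate changed px 676
```

```bash
python3 - <<'E'
from ph import *
o=np.array([.5278,-.3864,0])
for n in('scene0','s14','t14'):
    c=dict(np.load(f'pics/{n}.npz'));print(n)
    try: holes(c,o,22.44,.01,7)
    except Exception as e: print(e)
c=dict(np.load('pics/t14.npz'));P=cloud(c);Z=P[...,2]
q=R.from_euler('z',-22.44,degrees=True).apply((P-o).reshape(-1,3)).reshape(P.shape)
m=(Z>.004)&(Z<.016)&(abs(q[...,0])<.16)&(abs(q[...,1])<.14)&(c['img'].mean(2)>120);print(np.round(q[m].min(0),3),np.round(q[m].max(0),3),m.sum())
E
```

```text
scene0
blob px [166.5 236.8] nominal [168.1 229.8] world [ 608.2 -298.1   10. ] 23
blob px [159.2 191.9] nominal [156.1 192.5] world [ 464.8 -453.4   10. ] 96
centre [ 536.5 -375.8   10. ] len 211.3381234689065 yaw 17.9256558720742
s14
blob px [167.  236.4] nominal [168.1 229.8] world [ 606.6 -298.    10. ] 38
blob px [159.3 191.8] nominal [156.1 192.5] world [ 464.4 -453.5   10. ] 95
centre [ 535.5 -375.7   10. ] len 210.74355798854756 yaw 18.187184940868963
t14
blob px [479. 229.] nominal [479.3 228.9] world [ 584.4 -313.6   10. ] 21
blob px [547.1 285.5] nominal [542.1 278.8] world [ 456.  -469.9   10. ] 13
centre [ 520.2 -391.8   10. ] len 202.2316888210075 yaw 21.230910407659405
[-0.153 -0.078  0.004] [0.096 0.077 0.016] 3128
```

The plate is unmoved, so I descend and grip.

```bash

python3 -m pendant '[[[-0.003,0.04,0],[0,0,0],1],[[-0.003,0.08,0],[0,0,0],1],[[-0.003,0.12,0],[0,0,0],1],[[-0.003,0.155,0],[0,0,0],1],[[-0.003,0.175,0],[0,0,0],1]]' 100
python3 -m pendant '[[[0,0,0],[0,0,0],0.6],[[0,0,0],[0,0,0],0.3],[[0,0,0],[0,0,0],0],[[0,0,0],[0,0,0],0],[[0,0,0],[0,0,0],0]]' 100
python3 -m pendant '[[[0,-0.005,0],[0,0,0],0],[[0,-0.02,0],[0,0,0],0],[[0,-0.05,0],[0,0,0],0],[[0,-0.09,0],[0,0,0],0],[[0,-0.13,0],[0,0,0],0]]'
python3 -m pendant '[[[0,-0.04,0],[0,0,0],0],[[0,-0.06,0],[0,0,0],0],[[0,-0.06,0],[0,0,0],0],[[0,-0.06,0],[0,0,0],0],[[0,-0.06,0],[0,0,0],0]]'
cat > pl.py <<'E'
from ph import *
BP=np.array([.4794,-.1233,0]);BY=4.9
def plate(z0=.12,z1=.24):
    c=arm.capture('top');np.savez('pics/pl.npz',**c);P=cloud(c);Z=P[...,2];p,r,s=tool()
    m=(Z>z0)&(Z<z1)&(np.hypot(P[...,0]-p[0],P[...,1]-p[1])<.16)&(c['img'].mean(2)>90)
    print('plate z',np.percentile(Z[m],[10,50,90]),m.sum()); return c,P,m
def pgo(z,dx=0,dy=0,yaw=BY):
    r=R.from_euler('z',yaw-180,degrees=True)*R.from_euler('x',-90,degrees=True)
    print(delta(BP+[dx,dy,z],r))
E
python3 -c "
from pl import *
st();c,P,m=plate();q=P[m];z=np.median(q[:,2]);q=q[abs(q[:,2]-z)<.008]
print(rect(q[:,:2]),z);print(np.linalg.lstsq(np.c_[q[:,:2],np.ones(len(q))],q[:,2],rcond=None)[0])
pgo(.21)"
```

```text
time_s: 42.02
position: [0.5272, -0.3856, 0.0205]
eef_rot: [-90.2, -0.3, -157.4]
force: [-0.2, 0.8, 0.4]
grip_width: 0.0852
time_s: 42.65
position: [0.5288, -0.3869, 0.025]
eef_rot: [-89.9, -0.1, -157.5]
force: [-1.0, 0.5, 6.9]
grip_width: 0.0166
time_s: 43.28
position: [0.5281, -0.3861, 0.1542]
eef_rot: [-90.1, -0.2, -157.5]
force: [-0.1, -0.1, -4.5]
grip_width: 0.0161
time_s: 43.9
position: [0.5281, -0.386, 0.2107]
eef_rot: [-90.3, -0.3, -157.5]
force: [0.2, -0.3, -4.1]
grip_width: 0.0164
43.9 [ 0.5281 -0.386   0.2107] [ -90.26   -0.26 -157.48] F [ 0.2 -0.3 -4.1] w 0.0164 q [-39.  14.  63.  -0. 103.  28.]
plate z [0.19212249 0.1955346  0.19876924] 4142
(array([ 527.24859619, -386.16531372]), (190.28880310058594, 153.73733520507812), 22.492115020751953, array([[ 409.93503, -351.54196],
       [ 468.74823, -493.58487],
       [ 644.56213, -420.78867],
       [ 585.74896, -278.74576]], dtype=float32)) 0.19553459769625792
[-0.00463356  0.00248521  0.19894103]
(array([-0.0555,  0.0018, -0.2614]), array([ 0.2 , 17.62,  0.29]))
```

```bash

python3 -m pendant '[[[-0.01,0,-0.04],[0,3,0],0],[[-0.022,0,-0.09],[0,6,0],0],[[-0.033,0,-0.145],[0,10,0],0],[[-0.044,0,-0.2],[0,14,0],0],[[-0.055,0.001,-0.24],[0.2,17.6,0.3],0]]'
python3 -m pendant '[[[0,0.001,-0.01],[0,0,0],0],[[0,0.001,-0.021],[0,0,0],0],[[0,0.001,-0.021],[0,0,0],0],[[0,0.001,-0.021],[0,0,0],0],[[0,0.001,-0.021],[0,0,0],0]]'
python3 -c "
from pl import *
st();pgo(.21);c,P,m=plate();q=P[m];z=np.median(q[:,2]);q=q[abs(q[:,2]-z)<.008]
print(rect(q[:,:2]),z);print(np.linalg.lstsq(np.c_[q[:,:2],np.ones(len(q))],q[:,2],rcond=None)[0])
holes(c,BP,BY,z-.002,7)
c=arm.capture('scene');np.savez('pics/s15.npz',**c)
pgo(.14)"
```

```text
time_s: 44.58
position: [0.4867, -0.1415, 0.2117]
eef_rot: [-89.9, 0.1, -175.2]
force: [0.7, -0.2, -4.4]
grip_width: 0.0165
time_s: 45.2
position: [0.4858, -0.1234, 0.2109]
eef_rot: [-89.9, 0.1, -175.1]
force: [-0.1, -0.1, -3.1]
grip_width: 0.0163
45.2 [ 0.4858 -0.1234  0.2109] [-8.9880e+01  1.2000e-01 -1.7514e+02] F [-0.1 -0.1 -3.1] w 0.0163 q [-18. -10.  88.  -0. 103.  67.]
(array([ 0.0064,  0.0009, -0.0007]), array([-0.12, -0.04, -0.12]))
plate z [0.19251583 0.19580922 0.19897258] 3046
(array([ 485.00402832, -123.36312103]), (190.75689697265625, 150.83349609375), 5.051701545715332, array([[ 383.35526 ,  -56.637833],
       [ 396.63687 , -206.88544 ],
       [ 586.65283 , -190.08841 ],
       [ 573.3712  ,  -39.840805]], dtype=float32)) 0.19580921663624573
[0.00158603 0.00216569 0.19527098]
blob px [384.2 226.8] nominal [383.9 230.6] world [563.  -72.2 193.8] 20
blob px [436.8 313.6] nominal [435.1 306.9] world [ 390.3 -178.2  193.8] 27
centre [ 476.7 -125.2  193.8] len 202.65911630308295 yaw 2.172967074398752
(array([ 0.0065,  0.071 , -0.0006]), array([-0.12, -0.03, -0.13]))
```

```bash

python3 -m pendant '[[[0.002,0.01,0],[0,0,0],0],[[0.006,0.025,-0.001],[0,0,0],0],[[0.006,0.045,-0.001],[0,0,0],0],[[0.006,0.067,-0.001],[0,0,0],0],[[0.006,0.067,-0.001],[0,0,0],0]]'
python3 -c "
from pl import *
st();c,P,m=plate(.1,.16);q=P[m];z=np.median(q[:,2]);q=q[abs(q[:,2]-z)<.007]
print(rect(q[:,:2])[:3],z)
c=arm.capture('scene');cv2.imwrite('pics/s16.png',cv2.resize(c['img'][150:290,170:330,::-1],None,fx=4,fy=4))"

```

```text
time_s: 45.92
position: [0.4782, -0.1218, 0.1406]
eef_rot: [-90.0, -0.2, -175.1]
force: [0.1, -0.0, -4.2]
grip_width: 0.0164
45.92 [ 0.4782 -0.1218  0.1406] [-9.0010e+01 -1.6000e-01 -1.7508e+02] F [ 0.1 -0.  -4.2] w 0.0164 q [-18. -11.  96.  -0.  96.  67.]
plate z [0.12178388 0.12540421 0.12886487] 2732
(array([ 477.20187378, -122.00720978]), (189.86199951171875, 151.46485900878906), 4.928018093109131) 0.12540421151140257
```

```bash

python3 -m pendant '[[[-0.002,0,0.001],[0,0,0],0],[[-0.002,0.003,0.0014],[0,0,0],0],[[-0.002,0.006,0.0014],[0,0,0],0],[[-0.002,0.009,0.0014],[0,0,0],0],[[-0.002,0.012,0.0014],[0,0,0],0]]'

```

```text
time_s: 46.65
position: [0.4819, -0.1235, 0.1318]
eef_rot: [-89.9, 0.1, -175.1]
force: [0.6, 0.2, -3.6]
grip_width: 0.0161
```

```bash

python3 -m pendant '[[[0,0,0],[0,0,0],0],[[0,0,0],[0,0,0],0],[[0,0,0],[0,0,0],0],[[0,0,0],[0,0,0],0],[[0,0,0],[0,0,0],0]]'
python3 -c "
from pl import *
st();c,P,m=plate(.09,.15);q=P[m];z=np.median(q[:,2]);q=q[abs(q[:,2]-z)<.006]
print(rect(q[:,:2])[:3],z)"
```

```text
time_s: 47.28
position: [0.482, -0.1236, 0.1322]
eef_rot: [-89.9, 0.1, -175.1]
force: [0.4, -0.6, -3.2]
grip_width: 0.0162
47.27 [ 0.482  -0.1236  0.1322] [-8.9880e+01  1.5000e-01 -1.7508e+02] F [ 0.4 -0.6 -3.2] w 0.0162 q [-18. -11.  96.  -0.  95.  67.]
plate z [0.11276962 0.11679184 0.12033097] 2760
(array([ 481.20251465, -123.51757812]), (190.2213592529297, 150.8286895751953), 4.800471305847168) 0.11679184421381217
```

```bash

python3 -m pendant '[[[0.001,0,0],[0,0,0],0],[[0.0018,0,0],[0,0,0],0],[[0.0018,0.003,0],[0,0,0],0],[[0.0018,0.006,0],[0,0,0],0],[[0.0018,0.009,0],[0,0,0],0]]'
python3 -m pendant '[[[0,0,0],[0,0,0],0],[[0,0.002,0],[0,0,0],0],[[0,0.004,0],[0,0,0],0],[[0,0.006,0],[0,0,0],0],[[0,0.008,0],[0,0,0],0]]'
python3 -c "
from pl import *
st();c,P,m=plate(.08,.15);q=P[m];z=np.median(q[:,2]);q=q[abs(q[:,2]-z)<.006]
print(rect(q[:,:2])[:3],z)"
```

```text
time_s: 47.95
position: [0.4801, -0.1237, 0.1227]
eef_rot: [-89.9, 0.1, -175.1]
force: [-0.2, -0.5, -3.3]
grip_width: 0.0163
time_s: 48.58
position: [0.4803, -0.1238, 0.115]
eef_rot: [-89.9, 0.1, -175.1]
force: [0.3, -0.6, -0.1]
grip_width: 0.0163
48.58 [ 0.4803 -0.1238  0.115 ] [-8.9880e+01  1.5000e-01 -1.7508e+02] F [ 0.3 -0.6 -0.1] w 0.0163 q [-18. -11.  98.  -0.  93.  67.]
plate z [0.09601843 0.10002207 0.10370869] 2689
(array([ 479.51016235, -123.95322418]), (190.40643310546875, 151.32894897460938), 4.901623249053955) 0.10002206835536143
```

The plate top is at 0.100 m, so it's over the pins and flush. I press lightly, release and retreat.

```bash

python3 -m pendant '[[[0,0.001,0],[0,0,0],0],[[0,0.001,0],[0,0,0],0],[[0,0.001,0],[0,0,0],0.25],[[0,0.001,0],[0,0,0],0.4],[[0,0.001,0],[0,0,0],0.6]]' 30
python3 -m pendant '[[[0,0,0],[0,0,0],1],[[0,0,0],[0,0,0],1],[[0,0,0],[0,0,0],1],[[0,-0.01,0],[0,0,0],1],[[0,-0.03,0],[0,0,0],1]]'
python3 -m pendant '[[[0,-0.04,0],[0,0,0],1],[[0,-0.08,0],[0,0,0],1],[[0,-0.12,0],[0,0,0],1],[[0,-0.15,0.05],[0,0,0],1],[[0,-0.15,0.1],[0,0,0],1]]'
python3 -m pendant '[[[0,0,0.05],[0,0,0],1],[[0,0,0.1],[0,0,0],1],[[0,0,0.15],[0,0,0],1],[[0,0,0.2],[0,0,0],1],[[0,0,0.25],[0,0,0],1]]'
python3 -c "
from pl import *
st();c=arm.capture('top');P=cloud(c);Z=P[...,2]
q=R.from_euler('z',-BY,degrees=True).apply((P-BP).reshape(-1,3)).reshape(P.shape)
m=(abs(q[...,0])<.11)&(abs(q[...,1])<.09)&(Z>.09)&(Z<.108);a=P[m]
print(rect(a[:,:2])[:3],np.median(a[:,2]),np.linalg.lstsq(np.c_[q[m][:,:2],np.ones(len(a))],a[:,2],rcond=None)[0])
s=arm.capture('scene');x=cv2.resize(c['img'][150:350,80:460,::-1],(760,400));y=s['img'][130:400,90:600,::-1]
cv2.imwrite('pics/f.png',np.vstack([cv2.resize(x,(500,263)),cv2.resize(y,(500,265))]))"
```

```text
time_s: 49.25
position: [0.4804, -0.1238, 0.1141]
eef_rot: [-89.9, 0.2, -175.1]
force: [0.1, -0.2, 0.6]
grip_width: 0.0504
time_s: 49.88
position: [0.4798, -0.1236, 0.1445]
eef_rot: [-89.9, 0.1, -175.1]
force: [0.1, 0.2, 0.1]
grip_width: 0.0852
time_s: 50.5
position: [0.4893, -0.2241, 0.3003]
eef_rot: [-89.6, 0.6, -175.0]
force: [0.6, -0.7, -0.4]
grip_width: 0.0857
time_s: 51.12
position: [0.5097, -0.4737, 0.2968]
eef_rot: [-89.8, 0.2, -175.1]
force: [0.0, 0.6, 0.5]
grip_width: 0.0851
51.12 [ 0.5097 -0.4737  0.2968] [ -89.78    0.23 -175.08] F [0.  0.6 0.5] w 0.0851 q [-46.  23.  44.   0. 113.  39.]
(array([ 479.42987061, -123.91434479]), (190.3322296142578, 151.351318359375), 4.92923641204834) 0.0999804844104566 [-0.00120332 -0.0009662   0.09989674]
```

View pics/f.png

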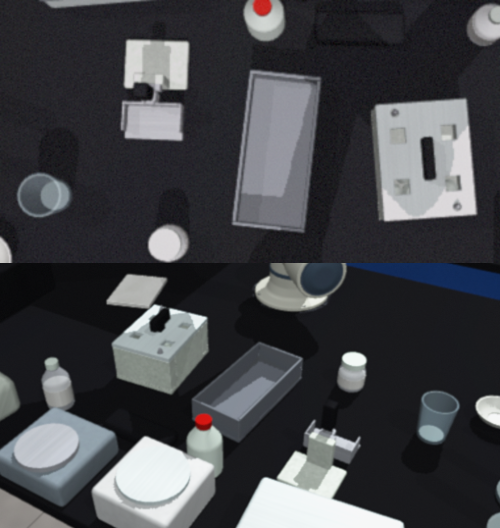

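The plate lies flush with both pins through it, the tub is empty and the scoop stands in the clip. One quick numeric check of the scoop, then I hand in.

```bash
python3 - <<'E'
from h import *
c0=dict(np.load('pics/top0.npz'))
for c in(c0,arm.capture('top')):
    P=cloud(c);Z=P[...,2];m=np.zeros(Z.shape,bool);m[170:270,165:235]=1
    for a,b in((.12,.16),(.028,.045)):
        k=m&(Z>a)&(Z<b)&((np.arange(480)>214)[:,None] | (a>.1));r=rect(P[k][:,:2]);print(np.round(r[0],1),np.round(r[1],1),round(r[2],1),np.median(Z[k]))
print(arm.sign_off())
E
```

```text
[581.8 339.5] [23.7 23.7] 87.9 0.14018542217430796
[564.5 340. ] [101.4  76.7] 89.5 0.03491266342079924
[581.  338.4] [23.2 23.3] 0.9 0.1402984748264824
[564.6 339. ] [101.7  78.1] 88.1 0.03419242071532391
the job is handed in; nothing more can be done
None
```

The job is done and handed in at about 51 s of the 210 s allowed.

**What I did:**
- I snapped the scoop out and moved all eight pieces from the tub to the bath in two scoops, five and then three. I then snapped the scoop back in and lowered the plate over both pins.
- The fingers never touched a piece, and nothing was spilled.

**Last checks:**
- **Pieces:** before the plate went on, a picture showed all eight in the bath. The final pictures show the tub empty.
- **Scoop:** it held in the clip against a pull of about 6 N. It stands on the bench with its grip within about 1.5 mm of where it started, at the same height.
- **Plate:** its top is at 0.100 m (rim 90 mm plus plate 10 mm), and it is level to about 0.1°. Its outline is centred on the bath within about 0.2 mm.
- **Bystanders:** the jar, beaker, wash bottle and sample bottle look unmoved in the pictures, but I did not measure them. I did not check the meter separately.

**Problems on the way:**
- On the first pour joint 2 ran to its lower limit, with a brief contact force of about 32 N. I don't know what it touched. The second pour was made farther out and showed no contact.
- Pressing the pieces against the tub's end wall in the first scoop reached about 41 N at the wrist.
- Camera estimates of the bath's centre differed by about 1 mm between the rim outline and the pins. I aimed between the two, and the plate went on without resistance.

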